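# Dispense mixing balls and tip them into the ink tub

## Robot

A 6-joint arm with a two-finger parallel gripper is mounted at the origin on the work surface. World frame = base frame: x ahead of the robot, y to its left, z up, the work surface at z = 0. Lengths are in m, angles in rad, forces in N, time in s.
With the tool pointing down it reaches from about 0.35 to 0.975 m from the base axis. Payload 4.9 kg.
Tool frame: the origin (TCP) lies at the very end of the fingers, on their centre line; the grasp point (between the pads) lies 19 mm behind it; z points along the fingers, y is the line along which they close (so a half turn about z gives the same grasp; the last joint's range is limited). The gripper opens to 85 mm and grips with 20 to 120 N. Pads are 22 mm wide; open, the fingers measure 114 mm over their backs; the gripper's body (76 mm by 85 mm) begins 54 mm behind the grasp point. The pads swing forward as they close: fully open they stand 13 mm farther back than shut.
Start: joints at [-1.34, 0.053, 1.613, -0, 1.476, -0.119], TCP at [0.214, -0.587, 0.202] pointing down, gripper open.
Joint ranges: [-3.01, 3.01], [-1.01, 2.22], [0.06, 2.58], [-1.02, 4.17], [0.09, 2.62], [-3.14, 3.14]. Speed limits (rad/s): [2.57, 2.57, 3.14, 3.14, 3.14, 3.14].

## Interface

Orientations are given as a rotation vector (axis times angle).
In Python, from station import get_obs, get_image, get_calibration, finish_job gives the robot as it stands.
- The arm moves only by the tool servo_tool, never from a script. Its argument "increments" is a list of rows, each a list of 5 numbers: the opening, from 0 (shut) to 1 (fully open), then the shift along the tool's x, y, z in mm, then the turn about the tool's z in degrees. In form: [[jaw, tx, ty, tz, spin], ...]. A call has 1 to 12 rows; each row shifts and turns the commanded pose from where the row before left it, along the tool's axes as they then stand; what a row does not reach is not made up. A row lasts 1/8 s, in which the tool goes at most 62.5 mm and 10.7 degrees, less where a joint would pass 70% of its speed; a pose out of reach is approached as far as the arm can. A call is refused whole if a number of a shift passes 62.5 or a number of a turn 10.7, either way. A call with a gripper value outside its range is refused whole. The fingers move at their own pace and stop on an object; "force" is the grip in N (left out, the last holds). Time passes only in rows, so rows that do not move let the fingers close. It gives the time, the measured TCP pose, the force, the opening and the grip force at its end, in the units of the state.
- get_obs(): the state, without advancing time (a new reading comes with each control period).
- get_image(name): name is "side" or "top"; returns the picture (480x640x3 uint8, red, green, blue); there is no depth.
- get_calibration(name): a dict with "fx", "fy", "cx", "cy" (pixels), "dist_coeffs" ([k1, k2, p1, p2, k3] as OpenCV has them; the pictures are not rectified), "R" (3x3) and "t" (3): a world point X has camera coordinates R X + t. Camera axes: x right, y down, z forward; pixel columns grow to the right and rows downward; lengths in m; the calibration is good to about 2 mm. A picture is of the moment at which its call begins. get_calibration takes no time and is no camera call.
- finish_job(): hands the job in; it is judged then, once.
The state is a dict: "t": time; "q": joint angles; "dq": joint speeds; "effort": joint torques, N m; "tool_pos": TCP position; "tool_rot": TCP orientation; "contact_force": force on the tool from outside, world axes, zero at the start; "wrist_torque": the same for the moment, N m; "opening": finger opening in m; "grip_force": force on a finger pad.
Only numpy, scipy, OpenCV 4.12 (cv2) and the standard library are available. Lean on these libraries where they do the work, as an engineer would, in place of code of your own. Each camera call takes 0.05 s, during which the arm holds its last target. There are 200 camera calls.

## Task

Stand the steel scoop on the table under the spout of the ball dispenser, press the red plunger right down to its stop so that all three mixing balls roll into the scoop, and let the plunger spring back up. Then tip the three balls from the scoop into the white tub and stand the scoop upright on the table again. Leave the bottles, pots and tools round about where they are, do not tip or push the tub away, and go gently on the plunger and dispenser.

Things in the scene. Friction and masses are not known exactly. Their poses are not given: they have to be found in the camera images.
- dispenser: Fixed white and blue ball dispenser. Origin on the table under the middle of its housing's front face; -x is its front, y left, z up. Housing: x 0 to 90 mm; y 5 to 125 is 185 tall, y -120 to 0 is 130 tall. At y -60 an open-topped chute sticks out in front with the balls and the spout; at y 70 a sloping console (80 wide) carries the red plunger, under a blue hood
- chute_end (a point): Top of the chute's front wall, at x -131, y -60, z 110 mm of the dispenser's frame. The aluminium chute is 28 wide, runs from here back to the housing, tops at z 110 (its yellow gate, 35 behind here, at 118; 143 when open). Below it the table is free: underside 60 mm up
- hood_edge (a point): Middle of the lower front edge of the blue hood, at x -60, y 65, z 148 mm of the dispenser's frame. The hood spans y 10 to 120, z 148 to 188, from here back to the housing, and leaves no room for a vertical tool on the plunger
- spout (a point): Middle of the outlet under the chute's front end, 60 mm above the table, fixed to the dispenser (at x -113.5, y -60 of its frame, same axes). The balls fall here from about 10 mm higher, with a little speed towards the dispenser's front (-x)
- plunger_top (a point): Centre of the top of the red plunger's round head (32 dia, 10 thick, on a 14 dia stem); moves with it. Its z axis is the plunger's axis, out of the console, leaning 38 degrees from vertical towards the dispenser's front (-x): press along -z. At rest at x -75, y 70, z 85 mm of the dispenser's frame
- plunger (a joint): Travel of the plunger in m: 0 up, 0.014 down at its stop. The spring pushes back with about 4 N at the top and 10.5 N at the stop. The gate rises 1.75 times as far and lets the balls through only near the stop; hold until all three have rolled out (about 0.7 s)
- scoop: Loose open-fronted steel scoop, 0.13 kg. Origin under the middle of its bowl, on the table; x points out of the open mouth, z up. Bowl x -35 to 35 mm, 60 wide, sides 42 tall, back 45; its floor rises 15 degrees from the back (z 5) to the lip (z 24): balls stay till it is tipped forward 30 to 45 degrees. Orange handle bar 16 wide, z 23 to 45, x -118 to -35, with a foot at its end
- scoop_in (a point): Point in the scoop's bowl at x -8, y 0, z 22 mm of the scoop's frame; the spot to bring under the spout
- scoop_grip (a point): Grip point in the middle of the scoop's handle bar, at x -82, z 34 mm of the scoop's frame (same axes); squeeze along y, 16 wide
- scoop_lip (a point): Middle of the edge of the scoop's floor at its mouth, at x 35, z 24 mm of the scoop's frame
- tub: Loose round white plastic tub with a blue inside bottom, 0.35 kg, 120 dia at the rim, 104 dia at the foot, 70 tall, wall 3. Origin: centre of the underside
- tub_in (a point): Centre of the tub's inner floor, 4 mm above the table
- ball1_center (a point): Centre of steel mixing ball 1 (18 dia, 24 g); at the start it waits in the dispenser's chute, 1 being next to the gate
- ball2_center (a point): Centre of steel mixing ball 2 (18 dia, 24 g); at the start it waits in the dispenser's chute, 1 being next to the gate
- ball3_center (a point): Centre of steel mixing ball 3 (18 dia, 24 g); at the start it waits in the dispenser's chute, 1 being next to the gate
- bottle: Bystander, not to be disturbed: clear bottle with blue label, 64 dia, 200 tall, origin under its centre
- jar: Bystander, not to be disturbed: green glass jar with steel lid, 56 dia, 100 tall, origin under its centre
- tape: Bystander, not to be disturbed: roll of black tape lying flat, 90 dia, 25 tall, origin under its centre
- tin: Bystander, not to be disturbed: small blue tin, 52 dia, 45 tall, origin under its centre
- brush: Bystander, not to be disturbed: brush lying along its x axis, 180 long, about 30 wide, handle to -x, origin near its middle
- knife: Bystander, not to be disturbed: spatula (palette knife) lying along its x axis, 200 long, handle to -x, origin near its middle
- pot: Bystander, not to be disturbed: white pot with yellow lid, 60 dia, 60 tall, origin under its centre
Things that resemble listed ones, but are neither listed nor needed, are in the scene too. What is shaped like the scoop but purple or yellow is not meant. Leave any purple look-alike of the tub alone.

How it is judged:
On the way, in this order (a step that is already met when the one before it is completed fails the run):
1. The scoop stands upright on the table with its bowl under the spout, the plunger still up (horizontal distance between scoop_in and spout below 0.03 m and angle between scoop's own z axis and vertical below 0.12 rad and height (world z) of scoop below 0.006 m and value of joint plunger below 0.003 m), for 0.1 s.
2. The plunger is pressed down to its stop (value of joint plunger above 0.0125 m), for 0.2 s.
3. All three balls lie in the scoop and the plunger is up again (distance between each of ball1_center, ball2_center, ball3_center and scoop_in below 0.042 m and value of joint plunger below 0.003 m), for 0.2 s.
4. All three balls are in the tub (horizontal distance between each of ball1_center, ball2_center, ball3_center and tub_in below 0.05 m and height (world z) of each of ball1_center, ball2_center, ball3_center below 0.045 m), for 0.2 s.
At the end, for the whole second after the job is handed in: All three ball centres are inside the tub (within 50 mm of its axis, below 45 mm above the table), the tub upright; the scoop stands upright (within 7 degrees) on the table at rest; the plunger is up (within 3 mm) (all of step 4 and angle between scoop's own z axis and vertical below 0.12 rad and height (world z) of scoop below 0.006 m and linear speed of scoop below 0.02 m/s and value of joint plunger below 0.003 m and angle between tub's own z axis and vertical below 0.1 rad); the robot touches nothing.
It fails at once if A bystander (bottle, jar, tape, tin, brush, knife or pot) is moved more than 30 mm or tipped over (distance of any of bottle, jar, tape, tin, brush, knife, pot from where it was at the start of the episode above 0.03 m or angle between any of bottle, jar, tape, tin, pot's own z axis and vertical above 0.4 rad).
It fails at once if The tub is pushed more than 40 mm or tipped (distance of tub from where it was at the start of the episode above 0.04 m or angle between tub's own z axis and vertical above 0.35 rad).
It fails at once if The robot presses on the dispenser or its plunger with more than 60 N (contact force between any of the arm, the fingers and dispenser above 60 N).
It also fails if it takes over 72 s, if anything falls off the work surface, if the arm or the gripper's body presses on something with over 40 N, if the wrist force passes 120 N, or if a joint passes its speed limit or range.

## Working session

There is one attempt and no reset: what is moved stays moved. The work goes in short steps, Python scripts to look and compute and a tool call to move; the robot and the scene stay as the last step left them, time stands still between calls to the robot, and variables do not carry over. Pictures are saved under pics/ and viewed, at most 10 in all, crops included, and the job is handed in when it is done.

Besides the shell and the picture viewer there is one more tool, called after "Call:" in YAML: its name, and indented under it one key for each argument. servo_tool: Moves the arm, as the interface text tells. Its arguments: {"type":"object","properties":{"increments":{"type":"array"},"force":{"type":"number"}},"required":["increments"]}

```bash
mkdir -p pics; ls; cat > h.py <<'E'
import numpy as np,cv2
from station import *
def snap(n,f):
    im=get_image(n); cv2.imwrite('pics/'+f,im[:,:,::-1]); return im
def cal(n):
    c=get_calibration(n);K=np.array([[c['fx'],0,c['cx']],[0,c['fy'],c['cy']],[0,0,1.]]);return K,np.array(c['dist_coeffs'],float),np.array(c['R']),np.array(c['t'])
def ray(n,px):
    K,d,R,t=cal(n);p=cv2.undistortPoints(np.array(px,float).reshape(-1,1,2),K,d).reshape(-1,2)
    return -R.T@t,(np.c_[p,np.ones(len(p))])@R
def plane(n,px,z):
    o,v=ray(n,px);return o+v*((z-o[2])/v[:,2])[:,None]
def proj(n,X):
    K,d,R,t=cal(n);return cv2.projectPoints(np.array(X,float).reshape(-1,3),cv2.Rodrigues(R)[0],t,K,d)[0].reshape(-1,2)
E
python3 - <<'E'
from h import *
snap('top','t0.png');snap('side','s0.png')
np.set_printoptions(precision=3,suppress=True)
for n in('top','side'):
    K,d,R,t=cal(n);print(n,K[0,0],-R.T@t,R)
print(get_obs())
E
```

```text
pics
top 466.14466708082824 [0.436 0.056 1.313] [[ 0.002 -1.     0.009]
 [-0.997 -0.003 -0.083]
 [ 0.083 -0.009 -0.997]]
side 469.92667257308347 [0.18  1.074 0.813] [[-0.948 -0.317  0.016]
 [-0.19   0.527 -0.829]
 [ 0.254 -0.789 -0.56 ]]
{'t': 0.1, 'q': array([-1.34 ,  0.053,  1.614, -0.   ,  1.476, -0.119]), 'dq': array([-0.   , -0.   , -0.003,  0.001,  0.001, -0.001]), 'effort': array([  0.001, -39.49 , -37.137,  -0.   ,   0.004,   0.   ]), 'tool_pos': array([ 0.214, -0.587,  0.201]), 'tool_rot': array([-3.092, -0.546,  0.   ]), 'contact_force': array([ 0.463, -0.227, -0.472]), 'wrist_torque': array([-0.006, -0.049, -0.019]), 'grip_force': 0.0, 'opening': 0.08510340030955946}
```

View pics/t0.png

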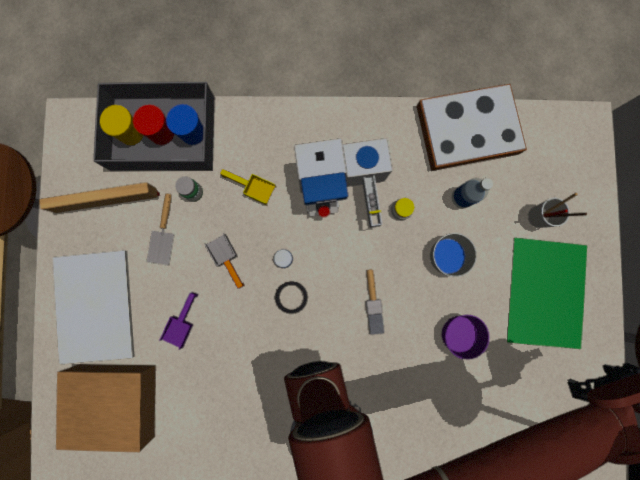

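View pics/s0.png

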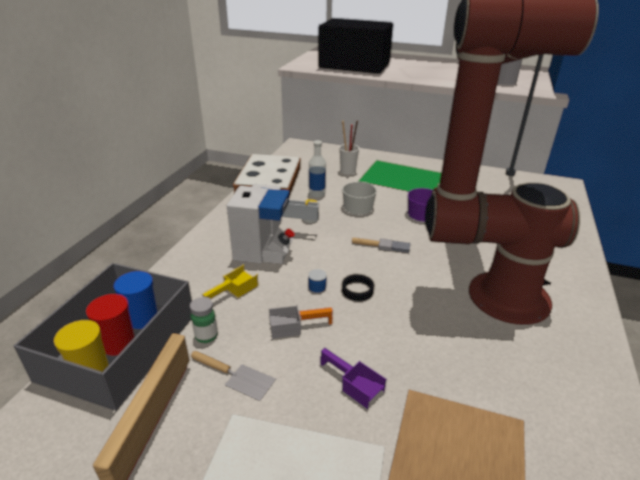

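The top view has the scoop bowl at (222,250) with its handle to (240,285), the dispenser chute at (372,175)-(375,228) and the red plunger at (323,211). The tub is at (452,256) and the pot at (404,208), close to the chute. The tool can only shift and spin while vertical, so I'll tip the scoop by letting it pivot in the pads against the tub rim. I'll zoom in for detail.

```bash
python3 - <<'E'
from h import *
im=cv2.imread('pics/t0.png')
c=cv2.resize(im[130:300,200:420][:, :],None,fx=3.5,fy=3.5,interpolation=cv2.INTER_CUBIC);cv2.imwrite('pics/t0c.png',c)
s=cv2.imread('pics/s0.png')
c=cv2.resize(s[170:350,215:395],None,fx=3.3,fy=3.3,interpolation=cv2.INTER_CUBIC);cv2.imwrite('pics/s0c.png',c)
def blob(im,lo,hi,box,f):
    h=cv2.cvtColor(im,cv2.COLOR_BGR2HSV);m=cv2.inRange(h,lo,hi);k=np.zeros_like(m);x0,y0,x1,y1=box;k[y0:y1,x0:x1]=m[y0:y1,x0:x1]
    n,l,st,ce=cv2.connectedComponentsWithStats(k);i=1+np.argmax(st[1:,4]);cnt=cv2.findContours((l==i).astype('u1'),0,2)[0][0]
    print(f,st[i,4],ce[i].round(1),cv2.minAreaRect(cnt));return ce[i],cnt
np.set_printoptions(precision=4,suppress=True)
c,cn=blob(im,(5,150,120),(20,255,255),(200,225,260,300),'handle top');
b=cv2.boxPoints(cv2.minAreaRect(cn));print(plane('top',b,.045))
blob(s,(5,150,120),(20,255,255),(260,290,350,340),'handle side')
c,cn=blob(im,(100,130,80),(125,255,255),(420,230,480,285),'tub bottom');print(plane('top',c,.004))
c,cn=blob(im,(100,130,60),(125,255,255),(290,165,352,210),'hood');b=cv2.boxPoints(cv2.minAreaRect(cn));print(plane('top',b,.188))
c,cn=blob(im,(0,150,80),(6,255,255),(305,195,345,225),'plunger');print(plane('top',c,.083))
blob(s,(0,150,80),(6,255,255),(270,220,310,250),'plunger side')
E
```

```text
handle top 164 [232.9 273.7] ((232.92037963867188, 273.7707214355469), (29.209980010986328, 5.506800174713135), 61.38954162597656)
[[0.4864 0.2936 0.045 ]
 [0.4936 0.2806 0.045 ]
 [0.4242 0.2414 0.045 ]
 [0.417  0.2545 0.045 ]]
handle side 273 [317.  313.6] ((315.5, 315.5), (15.0, 31.0), 90.0)
tub bottom 803 [449.  255.6] ((449.5, 255.5), (33.0, 29.0), 90.0)
[[ 0.5084 -0.3357  0.004 ]]
hood 1092 [324.  187.3] ((324.1299743652344, 187.4099884033203), (24.890159606933594, 44.5477294921875), 81.8698959350586)
[[ 0.6873  0.0823  0.188 ]
 [ 0.7035 -0.026   0.188 ]
 [ 0.6422 -0.0344  0.188 ]
 [ 0.6262  0.0734  0.188 ]]
plunger 83 [323.5 211.4] ((324.0, 211.5), (9.0, 10.0), 90.0)
[[0.6212 0.0225 0.083 ]]
plunger side 48 [289.1 233. ] ((289.25, 233.25), (7.77817440032959, 5.656853675842285), 45.0)
```

View pics/t0c.png

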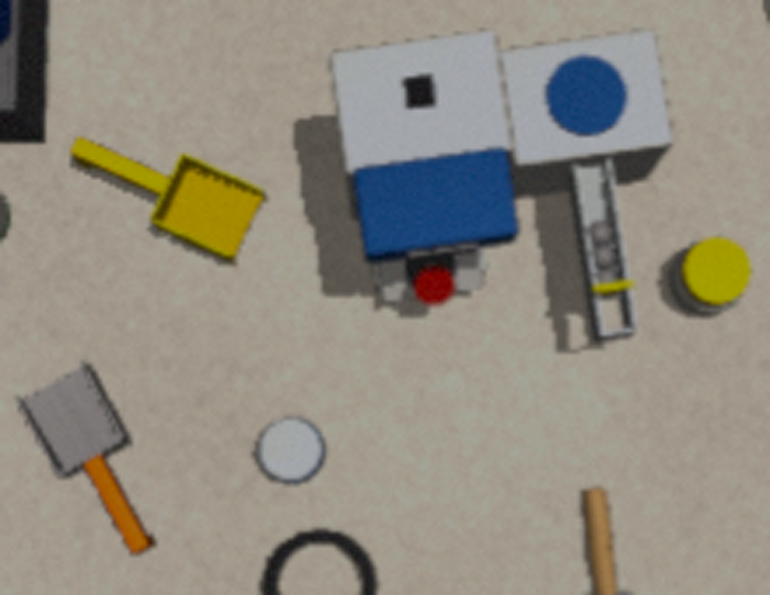

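View pics/s0c.png

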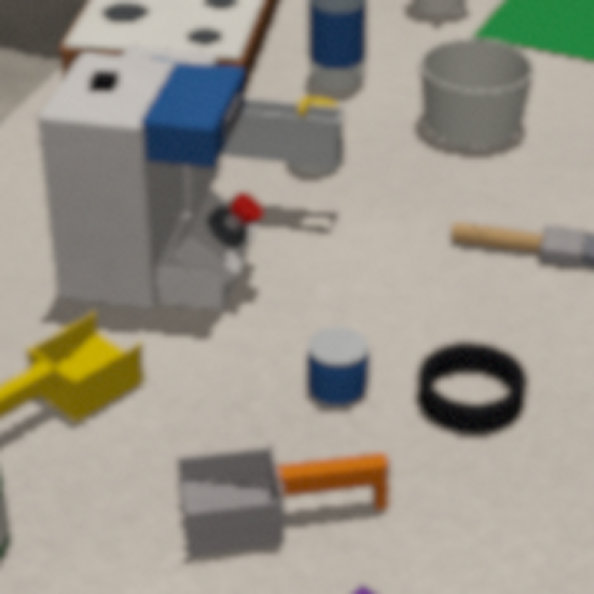

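The crop shows the chute's front end at crop (616,335), i.e. (376,226) in the full picture. The plunger is in front of the hood, the scoop's mouth faces up-left, and the handle foot is at its lower right end. Next I fit the poses.

```bash
cat >> h.py <<'E'
from scipy.optimize import least_squares
def fit2(obs,x0):
    # obs: (cam,[local xyz mm],px)
    def tf(p,L): 
        c,s=np.cos(p[2]),np.sin(p[2]);L=np.array(L)/1000;return [p[0]+c*L[0]-s*L[1],p[1]+s*L[0]+c*L[1],L[2]]
    f=lambda p:np.concatenate([proj(n,tf(p,L))[0]-px for n,L,px in obs])
    r=least_squares(f,x0,loss='soft_l1');return r.x,f(r.x).reshape(-1,2),tf
E
python3 - <<'E'
from h import *
np.set_printoptions(precision=4,suppress=True)
T=lambda x,y:np.array([(x+.5)/3.5-.5+200,(y+.5)/3.5-.5+130])
S=lambda x,y:np.array([(x+.5)/3.3-.5+215,(y+.5)/3.3-.5+170])
obs=[('top',(90,125,185),T(333,52)),('top',(90,5,185),T(493,31)),('top',(90,0,130),T(505,50)),('top',(90,-120,130),T(652,32)),('top',(0,-120,130),T(670,142)),
('top',(-131,-60,110),T(616.5,335)),('top',(-60,120,148),T(370,258)),('top',(-60,10,148),T(517,240)),('top',(0,120,188),T(354,168)),('top',(0,10,188),T(505,150)),('top',(-75,70,83),T(434,285)),
('side',(0,125,185),S(128,124)),('side',(90,125,185),S(42,118)),('side',(-60,120,148),S(211,164)),('side',(-75,70,83),S(246,208))]
p,r,tf=fit2(obs,[.68,.0,.15]);print('disp',p,np.degrees(p[2]));print(r)
for n,L in dict(spout=(-113.5,-60,60),plunger=(-75,70,85),chute=(-131,-60,110),gripAtSpout=(-113.5-80,-60,34)).items():print(n,np.array(tf(p,L)))
obs=[('top',(-118,0,45),T(141,546)),('top',(-35,0,45),T(93,460)),('top',(-35,-30,45),T(128,440)),('top',(-35,30,45),T(62,473)),('top',(35,30,42),T(20,400)),('top',(35,-30,42),T(88,365)),
('side',(-118,0,45),S(386,459)),('side',(-35,30,45),S(282,487)),('side',(35,30,42),S(184,493))]
p,r,tf=fit2(obs,[.53,.3,.5]);print('scoop',p,np.degrees(p[2]));print(r)
for L in((-88,0,34),(-52,0,34),(-8,0,22)):print(L,np.array(tf(p,L)))
# tub rim ellipse
im=cv2.imread('pics/s0.png')
print('tub side pred',proj('side',[[.5084,-.3357,.07]]),'top',proj('top',[[.5084,-.3357,.07]]))
for n,px,z in(('top',(404,207),.06),('top',(283,258),.045),('top',(291,297),.025),('top',(371,270),.01),('top',(376,332),.01)):print(px,plane(n,[px],z))
E
```

```text
disp [ 0.7036 -0.0369  0.1389] 7.957940017191935
[[-1.1367 -0.954 ]
 [ 1.037  -1.2227]
 [-1.8709 -0.4283]
 [ 1.5332 -1.1193]
 [ 1.6751  0.9297]
 [ 0.5731 -0.4759]
 [-1.3866  1.6054]
 [-0.3138  0.9634]
 [-0.3338  0.6997]
 [ 0.8839 -0.0493]
 [ 0.0462  0.8747]
 [ 2.2532  0.7679]
 [-3.6997 -0.8798]
 [-0.2005  1.9371]
 [-0.4411 -0.3392]]
spout [ 0.5995 -0.112   0.06  ]
plunger [0.6197 0.022  0.085 ]
chute [ 0.5822 -0.1145  0.11  ]
gripAtSpout [ 0.5203 -0.1231  0.034 ]
scoop [0.5218 0.3016 0.4875] 27.929122679509444
[[ 0.5738  2.0564]
 [ 0.4194 -0.4656]
 [ 0.2083  0.1268]
 [-0.5158  0.946 ]
 [ 0.2154 -0.7922]
 [ 0.249  -0.948 ]
 [ 0.4667 -1.1453]
 [-0.3578  2.3182]
 [-0.3961  4.5038]]
(-88, 0, 34) [0.4441 0.2604 0.034 ]
(-52, 0, 34) [0.4759 0.2772 0.034 ]
(-8, 0, 22) [0.5148 0.2978 0.022 ]
tub side pred [[357.9073 188.5312]] top [[456.227  254.2294]]
(404, 207) [[ 0.6377 -0.1977  0.06  ]]
(283, 258) [[0.4985 0.1317 0.045 ]]
(291, 297) [[0.3923 0.1101 0.025 ]]
(371, 270) [[ 0.4672 -0.1125  0.01  ]]
(376, 332) [[ 0.2953 -0.1254  0.01  ]]
```

Call:
servo_tool:
  increments:
    - [1,44,-35,-6,0]
    - [1,44,-35,-6,0]
    - [1,44,-35,-6,0]
    - [1,44,-35,-6,0]
    - [1,44,-35,-6,0]
    - [1,44,-35,-6,0]
    - [1,44,-35,-6,0]
    - [1,44,-35,-6,0]
    - [1,19,-54,0,0]
    - [1,19,-54,0,0]
    - [1,19,-54,0,0]
    - [1,19,-54,0,0]
  force: 80

```text
t: 1.6
tool_pos: [0.4457, 0.0273, 0.2497]
tool_rot: [-3.094, -0.546, 0.0]
contact_force: [1.0, 0.2, 0.3]
opening: 0.0853
grip_force: 0.0
```

```bash
cat >> h.py <<'E'
def go(x,y,z,head=None):
    o=get_obs();from scipy.spatial.transform import Rotation as Ro
    R=Ro.from_rotvec(o['tool_rot']).as_matrix();p=o['tool_pos'];h=np.degrees(np.arctan2(R[1,0],R[0,0]))
    d=R.T@(np.array([x,y,z])-p)*1000
    print('t %.2f pos'%o['t'],p.round(4),'head %.2f'%h,'tilt z',R[2,2].round(4),'open %.1f grip %.1f F'%(o['opening']*1e3,o['grip_force']),o['contact_force'].round(1))
    print('  delta tool',d.round(1),'rows>=%.1f'%(np.linalg.norm(d)/60),'spin',None if head is None else round((h-head+180)%360-180,1))
E
python3 -c "
from h import *
go(.444,.260,.25,27.9)"
```

```text
t 1.60 pos [0.4457 0.0273 0.2497] head 20.03 tilt z -1.0 open 85.3 grip 0.0 F [1.  0.2 0.3]
  delta tool [ 7.810e+01 -2.192e+02 -2.000e-01] rows>=3.9 spin -7.9
```

Call:
servo_tool:
  increments:
    - [1,15.6,-43.8,0,0]
    - [1,15.6,-43.8,0,0]
    - [1,15.6,-43.8,0,0]
    - [1,15.6,-43.8,0,0]
    - [1,15.6,-43.8,0,0]
    - [1,0,0,40,-7.9]
    - [1,0,0,40,0]
    - [1,0,0,40,0]
    - [1,0,0,30,0]
    - [1,0,0,0,0]

```text
t: 2.85
tool_pos: [0.4419, 0.257, 0.0967]
tool_rot: [3.048, 0.758, -0.011]
contact_force: [-0.4, 0.3, -0.2]
opening: 0.0854
grip_force: 0.0
```

```bash
python3 -c "
from h import *
im=snap('side','s1.png')
go(.444,.260,.016,27.9)
cv2.imwrite('pics/s1c.png',cv2.resize(im[200:360,215:395,::-1],None,fx=3.3,fy=3.3,interpolation=2))"
```

```text
t 2.90 pos [0.4436 0.2576 0.0991] head 27.94 tilt z -1.0 open 85.7 grip 0.0 F [0.4 0.7 0.9]
  delta tool [ 1.8 -1.9 83.1] rows>=1.4 spin 0.0
```

View pics/s1c.png

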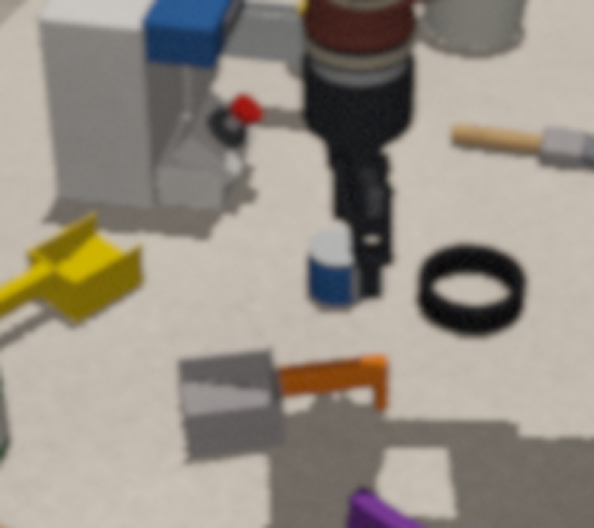

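The gripper is above and behind the handle in this view, with its fingertips at about crop (370,290) and the handle at (330,380). I'll check this by projecting the TCP.

```bash
python3 -c "
from h import *
for p in ([.4436,.2576,.099],[.4436,.2576,.034],[.4436+.05*.469,.2576-.05*.883,.112],[.4436-.05*.469,.2576+.05*.883,.112]): print((proj('side',[p])[0]-[215,200])*3.3)"
```

```text
[349.13350154 300.17508539]
[347.83882909 368.03776039]
[338.33612634 243.43539454]
[361.31823844 331.95894623]
```

Call:
servo_tool:
  increments:
    - [1,1,-2,35,0]
    - [1,0,0,30,0]
    - [1,0,0,18,0]
    - [1,0,0,0,0]
    - [0,0,0,0,0]
    - [0,0,0,0,0]
    - [0,0,0,0,0]
    - [0,0,0,0,0]
    - [0,0,0,0,0]
    - [0,0,0,0,0]
  force: 80

```text
t: 4.15
tool_pos: [0.4444, 0.2602, 0.0171]
tool_rot: [3.049, 0.759, -0.0]
contact_force: [-0.5, -0.6, 0.4]
opening: 0.0002
grip_force: 0.0
```

```bash
python3 -c "
from h import *
im=snap('side','s2.png');im2=snap('top','t2.png')
go(.5203,-.1231,.10,7.96)
a=cv2.resize(im[230:360,245:375,::-1],(400,400),interpolation=2);b=cv2.resize(im2[210:310,180:280,::-1],(400,400),interpolation=2)
cv2.imwrite('pics/c2.png',np.hstack([a,b]))"
```

```text
t 4.25 pos [0.4444 0.2602 0.017 ] head 27.94 tilt z -1.0 open 0.1 grip 0.0 F [-0.4 -0.3 -0. ]
  delta tool [-112.5  374.2  -82.9] rows>=6.7 spin 20.0
```

View pics/c2.png

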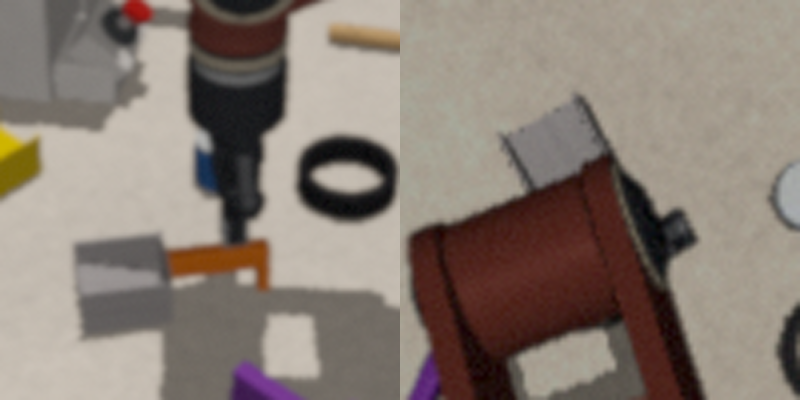

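The fingers shut on nothing: the opening reads 0 and the handle still looks unbroken and unmoved. I'll check the fingertip position numerically in both views.

```bash
python3 -c "
from h import *
np.set_printoptions(precision=1,suppress=True)
for f in('s1','s2'):
    g=cv2.imread('pics/%s.png'%f).max(2)
    print(f)
    for r in range(262,322,3):
        c=np.where(g[r,300:345]<48)[0]+300; print(r,c.min() if len(c) else None,c.max() if len(c) else None,len(c))
P=[.4444,.2602]
print('s2 TCP',proj('side',[P+[.017],P+[.045],P+[.09]]))
print('handle end',proj('side',[[.4175,.2392,.045],[.4175,.2392,0]]))
print(plane('side',[(332,309)],.045),plane('top',[((141.5)/3.5+199.5,546.5/3.5+129.5)],.045))
"
```

```text
s1
262 317 331 12
265 318 332 15
268 322 332 11
271 323 332 4
274 323 332 7
277 323 332 10
280 324 344 7
283 325 344 6
286 325 344 6
289 343 344 2
292 343 344 2
295 None None 0
298 None None 0
301 None None 0
304 None None 0
307 None None 0
310 None None 0
313 None None 0
316 None None 0
319 None None 0
s2
262 307 336 30
265 307 336 30
268 309 334 26
271 312 331 20
274 314 328 15
277 315 328 14
280 314 344 17
283 314 344 12
286 315 344 11
289 316 344 9
292 316 344 9
295 318 329 8
298 318 327 10
301 319 323 5
304 320 323 4
307 320 323 4
310 None None 0
313 None None 0
316 None None 0
319 None None 0
s2 TCP [[319.7 317.3]
 [319.8 308.7]
 [320.1 294.5]]
handle end [[333.  305.8]
 [332.5 319.4]]
[[0.4 0.3 0. ]] [[0.4 0.2 0. ]]
```

```bash
python3 -c "
from h import *
np.set_printoptions(precision=4,suppress=True)
print(plane('side',[(332,309)],.045),plane('top',[((141.5)/3.5+199.5,546.5/3.5+129.5)],.045))
# bowl: floor near bottom corners side view s0c (282,550),(188,560) on table
S=lambda x,y:((x+.5)/3.3-.5+215,(y+.5)/3.3-.5+170)
print(plane('side',[S(282,550),S(188,560),S(380,510)],0))
# tin, tape check across views: tin top centre, tape
print('tin',plane('side',[S(338,347)],.045),plane('top',[(283,258)],.045))
print('tape',plane('side',[S(471,375)],.025),plane('top',[(291,297)],.025))
print('foot top view', plane('top',[(222,250)],.03))
im=cv2.imread('pics/s2.png'); print(im[300:322,316:328].max(2))
h=cv2.cvtColor(im,cv2.COLOR_BGR2HSV);m=cv2.inRange(h,(5,150,90),(20,255,255));print((m[304:326,296:338]>0).astype(int))
"
```

```text
[[0.4163 0.2512 0.045 ]] [[0.4231 0.2479 0.045 ]]
[[0.473  0.3209 0.    ]
 [0.5331 0.3526 0.    ]
 [0.4185 0.2579 0.    ]]
tin [[0.4941 0.1359 0.045 ]] [[0.4985 0.1317 0.045 ]]
tape [[0.389  0.1101 0.025 ]] [[0.3923 0.1101 0.025 ]]
foot top view [[0.5208 0.3012 0.03  ]]
[[141  88  45  27  26  22  25  32  36  49  64  81]
 [141  97  58  34  29  25  28  32  50  82 111 132]
 [145 103  71  45  36  31  28  35  65 112 148 170]
 [145 106  76  53  34  30  28  39  71 124 165 185]
 [144 106  77  55  36  29  30  39  75 127 167 188]
 [147 108  76  51  37  28  30  39  76 128 167 186]
 [155 116  80  54  34  30  30  39  75 120 159 178]
 [157 120  84  53  35  29  35  39  68 108 141 156]
 [146 116  85  60  40  41  46  55  73 101 122 129]
 [128 112  93  81  74  74  78  82  96 109 118 124]
 [120 114 110 105 104 107 109 112 118 123 126 127]
 [126 125 124 124 125 125 127 130 131 133 135 135]
 [133 134 134 134 135 134 135 134 135 135 135 136]
 [135 135 136 136 136 135 134 135 134 134 134 133]
 [134 134 134 134 134 134 133 133 133 132 131 133]
 [133 132 133 133 132 133 133 133 132 133 133 132]
 [133 131 132
[... 1552 characters left out ...]
1 1 1 1 1 1 1 1 1 1 1 1 1 1 0 0 0 0 0 0 0 0 0 0 0 0 0 0 1 1 1
  0 0 0 0 0 0]
 [0 0 0 0 0 0 0 0 0 0 0 0 0 0 0 0 0 0 0 0 0 0 0 0 0 0 0 0 0 0 0 0 0 1 1 1
  0 0 0 0 0 0]
 [0 0 0 0 0 0 0 0 0 0 0 0 0 0 0 0 0 0 0 0 0 0 0 0 0 0 0 0 0 0 0 0 0 1 1 1
  0 0 0 0 0 0]
 [0 0 0 0 0 0 0 0 0 0 0 0 0 0 0 0 0 0 0 0 0 0 0 0 0 0 0 0 0 0 0 0 0 1 1 1
  0 0 0 0 0 0]
 [0 0 0 0 0 0 0 0 0 0 0 0 0 0 0 0 0 0 0 0 0 0 0 0 0 0 0 0 0 0 0 0 0 1 1 1
  0 0 0 0 0 0]
 [0 0 0 0 0 0 0 0 0 0 0 0 0 0 0 0 0 0 0 0 0 0 0 0 0 0 0 0 0 0 0 0 0 0 1 1
  0 0 0 0 0 0]
 [0 0 0 0 0 0 0 0 0 0 0 0 0 0 0 0 0 0 0 0 0 0 0 0 0 0 0 0 0 0 0 0 0 0 0 0
  0 0 0 0 0 0]
 [0 0 0 0 0 0 0 0 0 0 0 0 0 0 0 0 0 0 0 0 0 0 0 0 0 0 0 0 0 0 0 0 0 0 0 0
  0 0 0 0 0 0]]
```

Call:
servo_tool:
  increments:
    - [1,0,0,0,0]
    - [1,0,0,0,0]
    - [1,0,0,0,0]
    - [1,0,0,0,0]
    - [1,0,0,0,0]
    - [1,0,0,5,0]
    - [1,0,0,5,0]
    - [1,0,0,4,0]

```text
t: 5.25
tool_pos: [0.4442, 0.2601, 0.0025]
tool_rot: [3.049, 0.758, -0.001]
contact_force: [-0.3, -0.4, 1.1]
opening: 0.0854
grip_force: 0.0
```

Call:
servo_tool:
  increments:
    - [0,0,0,0,0]
    - [0,0,0,0,0]
    - [0,0,0,0,0]
    - [0,0,0,0,0]
    - [0,0,0,0,0]

```text
t: 5.88
tool_pos: [0.445, 0.2605, 0.0037]
tool_rot: [-3.048, -0.758, -0.002]
contact_force: [-0.7, 0.2, 4.1]
opening: 0.0141
grip_force: 80.6
```

```bash
python3 -c "
from h import *
snap('side','s3.png');go(0.44,.26,.1)
im=cv2.imread('pics/s3.png')
print(im[296:322:2,310:336:2].max(2))"
```

```text
t 5.92 pos [0.445  0.2605 0.0037] head 27.94 tilt z -1.0 open 13.7 grip 80.6 F [0.6 1.6 2.7]
  delta tool [ -4.5  -1.9 -96.3] rows>=1.6 spin None
[[190 189 165  72  27  31  38  53  53  62 146 192 197]
 [192 194 185 104  28  31  36  55  56  43 104 183 196]
 [193 192 184 105  30  28  36  55  58  44 106 185 196]
 [191 192 183 105  28  23  29  42  45  41 136 189 195]
 [193 194 184 100  24  21  24  30  31  60 161 193 196]
 [192 193 182 101  37  23  29  31  31  74 148 186 194]
 [160 156 145 105  71  30  28  48  92 111 129 174 195]
 [124 123 125 112  82  38  29  57 118 135 137 172 195]
 [137 135 136 122  83  38  29  60 119 134 135 170 192]
 [134 134 133 122  87  44  41  72 121 132 134 169 192]
 [133 133 132 128 110 100 129 149 147 127 132 167 194]
 [157 125 122 118 114 119 170 194 179 131 134 171 195]
 [162 119 113 115 113 120 152 178 161 125 135 172 193]]
```

The handle is gripped now: opening 14 mm at 80 N. The true fingertips sit about 22-25 mm above the reported z, so I'll use z≈0.004 as the reading for the scoop on the table. I'll lift and carry it round.

Call:
servo_tool:
  increments:
    - [0,0,0,-20,0]
    - [0,0,0,-40,0]
    - [0,0,0,-40,0]
    - [0,-29,49,0,0]
    - [0,-29,49,0,0]
    - [0,-29,49,0,0]
    - [0,-29,49,0,0]
    - [0,-29,49,0,0]
    - [0,-29,49,0,0]
    - [0,0,0,0,9.5]
    - [0,0,0,0,9.5]
    - [0,0,0,0,9.5]

```text
t: 7.42
tool_pos: [0.4277, -0.0813, 0.1023]
tool_rot: [-3.141, 0.025, 0.003]
contact_force: [0.1, -0.1, -1.7]
opening: 0.0138
grip_force: 80.2
```

Call:
servo_tool:
  increments:
    - [0,0,0,0,9.5]
    - [0,0,0,0,0]

```text
t: 7.68
tool_pos: [0.4279, -0.0809, 0.1024]
tool_rot: [-3.13, 0.273, 0.002]
contact_force: [0.2, -0.6, -0.4]
opening: 0.0142
grip_force: 80.1
```

```bash
python3 -c "
from h import *
im=snap('side','s4.png')
go(.446,-.084,.012,-10)
cv2.imwrite('pics/s4c.png',cv2.resize(im[150:310,240:400,::-1],None,fx=3.6,fy=3.6,interpolation=2))"
```

```text
t 7.72 pos [ 0.428  -0.0809  0.1025] head -9.90 tilt z -1.0 open 14.0 grip 80.1 F [ 0.2 -0.5 -0.2]
  delta tool [18.4 -0.1 90.5] rows>=1.5 spin 0.1
```

View pics/s4c.png

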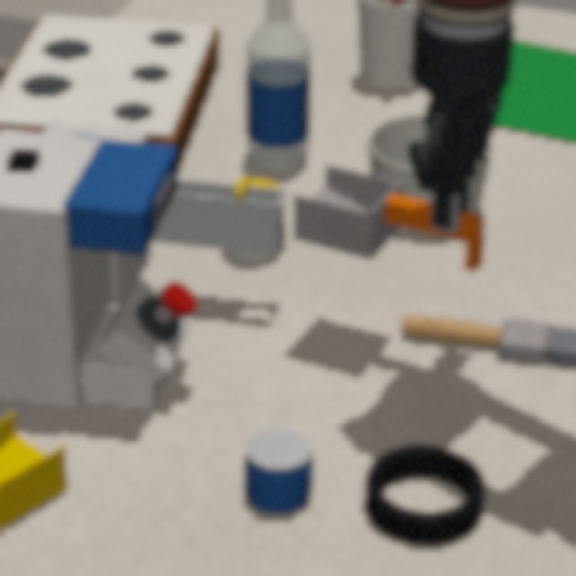

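The scoop is held level in front of the chute, with its bowl at crop (345,215). I'll lower it, slide it under the spout and set it down.

Call:
servo_tool:
  increments:
    - [0,6,0,35,0]
    - [0,6,0,35,0]
    - [0,6,0,20,0]
    - [0,0,0,0,0]
    - [0,20,0,0,0]
    - [0,20,0,0,0]
    - [0,20,0,0,0]
    - [0,15,0,0,0]
    - [0,0,0,0,0]
    - [0,0,0,4,0]
    - [0,0,0,4,0]
    - [0,0,0,1,0]

```text
t: 9.22
tool_pos: [0.5192, -0.0971, 0.0037]
tool_rot: [-3.129, 0.275, 0.002]
contact_force: [-2.7, 1.1, 4.0]
opening: 0.0135
grip_force: 80.7
```

```bash
python3 -c "
from h import *
im=snap('side','s5.png');im2=snap('top','t5.png')
go(.520,-.097,.004,-10)
a=cv2.resize(im[160:260,250:350,::-1],(400,400),interpolation=2);b=cv2.resize(im2[170:270,310:410,::-1],(400,400),interpolation=2)
cv2.imwrite('pics/c5.png',np.hstack([a,b]))"
```

```text
t 9.32 pos [ 0.5198 -0.0972  0.004 ] head -10.06 tilt z -1.0 open 13.6 grip 80.2 F [-0.7  0.  -1. ]
  delta tool [ 0.2 -0.2 -0. ] rows>=0.0 spin -0.1
```

View pics/c5.png

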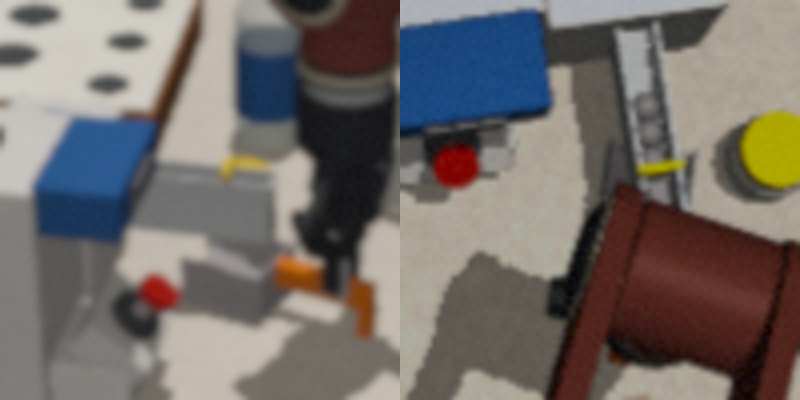

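The bowl is under the chute, with its side walls visible on both sides of it in the top view. I'll release and rise.

Call:
servo_tool:
  increments:
    - [0.3,0,0,0,0]
    - [0.6,0,0,0,0]
    - [1,0,0,0,0]
    - [1,0,0,0,0]
    - [1,0,0,0,0]
    - [1,0,0,-20,0]
    - [1,0,0,-40,0]
    - [1,0,0,-40,0]
    - [1,0,0,-30,0]
    - [1,0,0,0,10]
    - [1,0,0,0,10]
    - [1,0,0,0,10]

```text
t: 10.82
tool_pos: [0.52, -0.0973, 0.1342]
tool_rot: [2.948, -1.084, 0.0]
contact_force: [0.8, -0.3, -0.4]
opening: 0.0854
grip_force: 0.0
```

```bash
python3 -c "
from h import *
print(get_obs()['q'])
im2=snap('top','t6.png');im=snap('side','s6.png')
go(.5622,.0140,.13,-82)
for f in ('s5','s6'):
    i=cv2.imread('pics/%s.png'%f);m=cv2.inRange(cv2.cvtColor(i,cv2.COLOR_BGR2HSV),(5,150,90),(20,255,255))[150:300,280:400];y,x=np.nonzero(m);print(f,x.min()+280,x.max()+280,y.min()+150,y.max()+150)
"
```

```text
[-3.25648020e-01 -1.26423451e-01  1.90267746e+00 -5.35247832e-05
  1.36517642e+00  1.95006385e+00]
t 10.93 pos [ 0.52   -0.0973  0.1341] head -40.04 tilt z -1.0 open 85.8 grip 0.0 F [-0.4  0.  -0.8]
  delta tool [ -39.3 -112.3    4.1] rows>=2.0 spin 42.0
s5 319 342 224 243
s6 319 342 224 243
```

Call:
servo_tool:
  increments:
    - [1,0,0,0,10.5]
    - [1,0,0,0,10.5]
    - [1,0,0,0,10.5]
    - [1,0,0,0,10.5]
    - [1,-35,-15,0,0]
    - [1,-35,-15,0,0]
    - [1,-34,-15,0,0]
    - [1,0,0,0,0]

```text
t: 11.92
tool_pos: [0.5505, 0.0138, 0.134]
tool_rot: [-2.376, 2.055, 0.0]
contact_force: [0.1, -1.2, -0.1]
opening: 0.0854
grip_force: 0.0
```

```bash
python3 -c "
from h import *
im=snap('top','t7.png');im2=snap('side','s7.png')
go(.5622,.0140,.08,-82)
a=cv2.resize(im2[130:270,230:370,::-1],(400,400),interpolation=2);b=cv2.resize(im[150:270,280:400,::-1],(400,400),interpolation=2)
cv2.imwrite('pics/c7.png',np.hstack([a,b]))"
```

```text
t 12.03 pos [0.5501 0.0119 0.1339] head -81.91 tilt z -1.0 open 85.5 grip 0.0 F [ 0.4  0.1 -0. ]
  delta tool [ -0.4 -12.3  53.9] rows>=0.9 spin 0.1
```

View pics/c7.png

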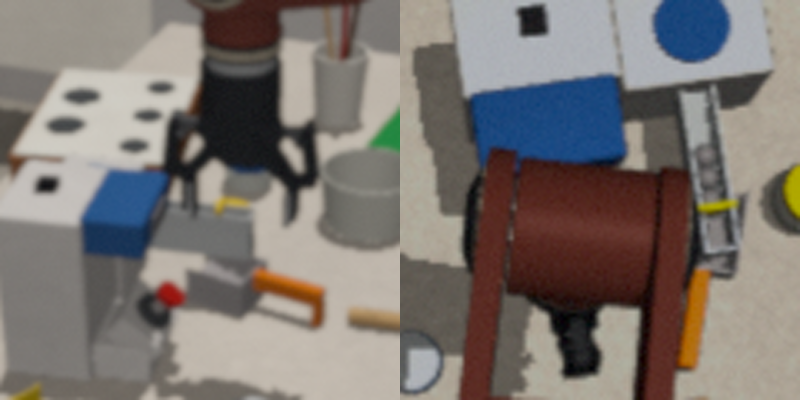

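The open fingers straddle the tool axis along the dispenser's x, and the finger knuckles bulge outward beyond the tips. I'll measure that outline before going near the hood.

```bash
python3 -c "
from h import *
o=get_obs();P=o['tool_pos'];u=np.array([np.cos(.1389),np.sin(.1389),0]);nn=np.array([-u[1],u[0],0])
g=cv2.imread('pics/s7.png').max(2)
def sz(c,r):
    a,v=ray('side',[(c,r)]);X=a+v[0]*(((P-a)@nn)/(v[0]@nn));return round(float((X-P)@u)*1000),round(float(X[2]-P[2])*1000)
print('axis px',proj('side',[P,P+[0,0,.1]]))
for r in range(160,216,3):
    c=np.where(g[r,280:350]<60)[0]+280
    if len(c):
        runs=np.split(c,np.where(np.diff(c)>1)[0]+1);print(r,[(q[0],q[-1],sz(q[0]-.5,r),sz(q[-1]+.5,r)) for q in runs if len(q)>1])
"
```

```text
axis px [[312.85846264 219.71148985]
 [313.05685947 187.63959114]]
160 [(np.int64(301), np.int64(326), (34, 176), (-35, 183))]
163 [(np.int64(300), np.int64(326), (36, 168), (-35, 175))]
166 [(np.int64(299), np.int64(326), (39, 159), (-35, 166))]
169 [(np.int64(299), np.int64(326), (39, 150), (-35, 158))]
172 [(np.int64(290), np.int64(293), (64, 139), (53, 140)), (np.int64(298), np.int64(327), (42, 141), (-38, 150))]
175 [(np.int64(289), np.int64(329), (67, 130), (-44, 142)), (np.int64(335), np.int64(339), (-57, 143), (-70, 144))]
178 [(np.int64(289), np.int64(294), (67, 121), (50, 123)), (np.int64(302), np.int64(327), (31, 125), (-38, 132)), (np.int64(333), np.int64(338), (-52, 134), (-68, 136))]
181 [(np.int64(289), np.int64(293), (67, 113), (53, 114)), (np.int64(302), np.int64(326), (31, 116), (-36, 123)), (np.int64(336), np.int64(339), (-60, 126), (-70, 127))]
184 [(np.int64(288), np.int64(292), (70, 103), (56, 105)), (np.int64(300), np.int64(328), (37, 107), (-42, 115)), (np.int64(337), np.int64(339), (-63, 118), (-71, 118))]
187 [(np.int64(288), np.int64(300), (70, 94), (34, 98)), (np.int64(309), np.int64(330), (12, 101), (-47, 107)), (np.int64(337), np.int64(339), (-63, 109), (-71, 110))]
190 [(np.int64(288), np.int64(297), (71, 85), (43, 88)), (np.int64(325), np.int64(332), (-31, 96), (-53, 99)), (np.int64(337), np.int64(340), (-63, 100), (-74, 101))]
193 [(np.int64(295), np.int64(297), (51, 78), (43, 79)), (np.int64(329), np.int64(339), (-42, 89), (-72, 92))]
196 [(np.int64(331), np.int64(333), (-48, 80), (-56, 81))]
199 [(np.int64(332), np.int64(333), (-51, 71), (-56, 72))]
202 []
```

Call:
servo_tool:
  increments:
    - [1,-1,-7,30,0]
    - [1,0,0,30,0]
    - [1,0,0,25,0]
    - [1,0,0,0,0]

```text
t: 12.52
tool_pos: [0.5547, 0.013, 0.0467]
tool_rot: [2.367, -2.061, -0.007]
contact_force: [-0.3, -0.5, -0.4]
opening: 0.0854
grip_force: 0.0
```

Call:
servo_tool:
  increments:
    - [1,0,0,3,0]
    - [1,0,0,3,0]
    - [1,0,0,2,0]
    - [1,0,0,0,0]

```text
t: 13.02
tool_pos: [0.5572, 0.0139, 0.0413]
tool_rot: [-2.37, 2.062, -0.0]
contact_force: [0.4, 1.2, 0.1]
opening: 0.0852
grip_force: 0.0
```

```bash
python3 -c "
from h import *
im=snap('side','s8.png');go(.5572,.0133,.04,-82)
m=cv2.inRange(cv2.cvtColor(im,cv2.COLOR_RGB2HSV),(0,150,80),(6,255,255))[220:250,270:310];y,x=np.nonzero(m);print(len(x),x.mean()+270,y.mean()+220)
g=im.max(2);print(g[214:244:2,276:312:2])"
```

```text
t 13.07 pos [0.5572 0.0139 0.0414] head -82.05 tilt z -1.0 open 85.6 grip 0.0 F [-0.   0.2 -0.2]
  delta tool [0.6 0.1 1.4] rows>=0.0 spin -0.0
45 288.93333333333334 232.86666666666667
[[ 86  85  73  77  86  47  29  56  98  91  51  28  28  32  32  26  30  31]
 [ 88  86  77 104 103  41  24  32  51  47  30  32  48  81  72  39  32  35]
 [ 87  87  90 158 149  61  36  26  29  29  38  80 117 112 104  92  85  91]
 [ 82  82  97 169 178 147 126  81  31  28  73 159 175 130 110 101  99 100]
 [ 89  89 119 178 189 187 185 157  68  45  83 170 184 158 143 117  99  93]
 [ 89 100 155 188 191 191 189 179 100  72  68 145 161 154 153 149 129 120]
 [ 92 118 177 191 191 190 189 180 103  75  51  88 104 114 131 144 148 147]
 [ 92 109 152 182 187 168 163 165  95  75  50  80  93  93  94 104 116 130]
 [ 94 105 113 143 151 116 118 139  90  79  53  82  91  91  91  90  92  94]
 [102 106  91  84  96 102 100 121 121  96  62  85  89  91  92  90  89  92]
 [104  86  51  42  72 101 104 100  99  92  84  91  92  90  91  89  89  88]
 [102  65  43  50  84  97 102 101  99 102 106 104  96  93  92  91  90  90]
 [104  71  42  48  78  81  73 123 151 144 140 141 141 127 111 105  95  92]
 [108  91  54  42  45  46  48 133 178 188 190 189 189 186 179 171 148 127]
 [112 105  85  55  41  40  58 141 181 192 192 193 194 194 194 194 192 184]]
```

Call:
servo_tool:
  increments:
    - [1,0,0,2,0]
    - [1,0,0,2,0]
    - [1,0,0,2,0]
    - [1,0,0,0,0]

```text
t: 13.58
tool_pos: [0.5568, 0.0139, 0.0348]
tool_rot: [2.37, -2.062, -0.001]
contact_force: [0.5, -0.3, 0.7]
opening: 0.0853
grip_force: 0.0
```

Call:
servo_tool:
  increments:
    - [1,0,0,2,0]
    - [1,0,0,2,0]
    - [1,0,0,0,0]

```text
t: 13.95
tool_pos: [0.5581, 0.0139, 0.0323]
tool_rot: [-2.369, 2.061, -0.002]
contact_force: [-1.1, 0.1, 4.6]
opening: 0.0854
grip_force: 2.3
```

```bash
cat > pl.py <<'E'
from h import *
im=snap('side','x.png');go(.5572,.0133,.04,-82)
m=cv2.inRange(cv2.cvtColor(im,cv2.COLOR_RGB2HSV),(0,150,80),(6,255,255))[220:250,270:310];y,x=np.nonzero(m);print('red',len(x),x.mean()+270,y.mean()+220)
g=im[180:230,280:325].astype(int);ym=(g[:,:,0]>120)&(g[:,:,1]>110)&(g[:,:,2]<80);y,x=np.nonzero(ym);print('gate',len(x),x.mean()+280,y.mean()+180)
E
python3 pl.py; python3 -c "
from h import *
R=lambda L:[.7036+.9904*L[0]-.1384*L[1],-.0369+.1384*L[0]+.9904*L[1],L[2]]
n=np.array([-.616,0,.788]);c=np.array([-.075,.07,.085])
print('pred head centre/front rim at 0,7,14',[proj('side',[R(c-n*s),R(c-n*s+[-.0126,0,-.0099])]).round(1).tolist() for s in(0,.007,.014)])"
```

```text
t 14.00 pos [0.5581 0.0139 0.0323] head -82.06 tilt z -1.0 open 85.6 grip 2.3 F [-1.3  0.3  4.8]
  delta tool [ 0.5  0.9 -7.7] rows>=0.1 spin -0.1
red 40 288.5 232.95
gate 0 nan nan
pred head centre/front rim at 0,7,14 [[[288.7, 231.8], [293.1, 235.1]], [[287.3, 233.2], [291.7, 236.6]], [[285.9, 234.6], [290.3, 238.0]]]pl.py:4: RuntimeWarning: Mean of empty slice.
  g=im[180:230,280:325].astype(int);ym=(g[:,:,0]>120)&(g[:,:,1]>110)&(g[:,:,2]<80);y,x=np.nonzero(ym);print('gate',len(x),x.mean()+280,y.mean()+180)
  ret = ret.dtype.type(ret / rcount)
```

Call:
servo_tool:
  increments:
    - [1,0,-0.9,1.1,0]
    - [1,0,-0.9,1.1,0]
    - [1,0,-0.9,1.1,0]
    - [1,0,-0.9,1.1,0]
    - [1,0,-0.9,1.1,0]
    - [1,0,-0.9,1.1,0]

```text
t: 14.75
tool_pos: [0.5626, 0.0146, 0.026]
tool_rot: [2.37, -2.062, -0.0]
contact_force: [-12.0, -1.0, 13.0]
opening: 0.0853
grip_force: 4.0
```

```bash
python3 pl.py 2>/dev/null
```

```text
t 14.80 pos [0.5625 0.0146 0.0259] head -82.04 tilt z -1.0 open 85.1 grip 4.0 F [-6.7 -0.8  8.3]
  delta tool [  0.5   5.5 -14.1] rows>=0.3 spin -0.0
red 42 286.6190476190476 234.88095238095238
gate 0 nan nan
```

Call:
servo_tool:
  increments:
    - [1,0,-0.9,1.1,0]
    - [1,0,-0.9,1.1,0]
    - [1,0,-0.9,1.1,0]

```text
t: 15.18
tool_pos: [0.5626, 0.0145, 0.0218]
tool_rot: [2.367, -2.059, -0.006]
contact_force: [-22.2, -2.7, 16.2]
opening: 0.085
grip_force: 4.4
```

Call:
servo_tool:
  increments:
    - [1,0,-0.6,0.8,0]
    - [1,0,-0.6,0.8,0]

```text
t: 15.42
tool_pos: [0.5625, 0.0145, 0.0203]
tool_rot: [2.365, -2.057, -0.009]
contact_force: [-32.4, -4.2, 23.4]
opening: 0.0854
grip_force: 4.7
```

```bash
python3 pl.py 2>/dev/null
```

```text
t 15.47 pos [0.5625 0.0146 0.0203] head -82.03 tilt z -1.0 open 85.1 grip 4.7 F [-26.3  -4.2  18.5]
  delta tool [  0.5   5.6 -19.7] rows>=0.3 spin -0.0
red 49 286.0816326530612 235.3469387755102
gate 0 nan nan
```

The finger's knuckle has met the hood, as sideways force is building up. I'll ease back and continue straight down.

Call:
servo_tool:
  increments:
    - [1,0,1.5,0.3,0]
    - [1,0,1.5,0.5,0]
    - [1,0,0.5,0.7,0]

```text
t: 15.85
tool_pos: [0.5633, 0.0146, 0.0196]
tool_rot: [-2.37, 2.062, -0.001]
contact_force: [-4.2, 0.1, 8.6]
opening: 0.0854
grip_force: 4.7
```

```bash
python3 pl.py 2>/dev/null
```

```text
t 15.90 pos [0.5634 0.0146 0.0196] head -82.06 tilt z -1.0 open 85.5 grip 4.7 F [-5.2  0.2  8.2]
  delta tool [  0.4   6.3 -20.4] rows>=0.4 spin -0.1
red 50 285.92 235.4
gate 0 nan nan
```

Call:
servo_tool:
  increments:
    - [1,0,0,0.7,0]
    - [1,0,0,0.7,0]
    - [1,0,0,0.6,0]
    - [1,0,0,0,0]

```text
t: 16.4
tool_pos: [0.5639, 0.0146, 0.0186]
tool_rot: [-2.369, 2.061, -0.003]
contact_force: [-9.6, 0.5, 13.7]
opening: 0.0849
grip_force: 5.0
```

```bash
python3 pl.py 2>/dev/null
```

```text
t 16.45 pos [0.5639 0.0147 0.0186] head -82.04 tilt z -1.0 open 85.5 grip 5.0 F [-10.2  -0.1  12.8]
  delta tool [  0.4   6.7 -21.4] rows>=0.4 spin -0.0
red 49 285.8979591836735 235.77551020408163
gate 0 nan nan
```

The stop is reached: 16 N along the axis, against a 10.5 N spring. I'll hold it there.

Call:
servo_tool:
  increments:
    - [1,0,0,0.5,0]
    - [1,0,0,0,0]
    - [1,0,0,0,0]
    - [1,0,0,0,0]
    - [1,0,0,0,0]
    - [1,0,0,0,0]
    - [1,0,0,0,0]
    - [1,0,0,0,0]
    - [1,0,0,0,0]
    - [1,0,0,0,0]
    - [1,0,0,0,0]
    - [1,0,0,0,0]

```text
t: 17.95
tool_pos: [0.564, 0.0146, 0.0183]
tool_rot: [-2.369, 2.061, -0.003]
contact_force: [-10.5, -0.8, 14.1]
opening: 0.0854
grip_force: 5.0
```

```bash
python3 pl.py 2>/dev/null; python3 -c "
from h import *
im=snap('top','t9.png');a=cv2.imread('pics/t7.png')[:,:,::-1]
d=np.abs(im.astype(int)-a).max(2)
print((d[175:240,362:385]>25).sum())
g=lambda i:i[178:232:3,364:384:2].mean(2).astype(int)
print(np.hstack([g(a),g(im)]))"
```

```text
t 18.00 pos [0.5639 0.0146 0.0183] head -82.04 tilt z -1.0 open 85.4 grip 5.0 F [-10.    0.5  15.2]
  delta tool [  0.4   6.8 -21.7] rows>=0.4 spin -0.0
red 47 285.7659574468085 235.85106382978722
gate 0 nan nan
354
[[133 159 158 155  92 123  59  56  53  53 134 160 158 157  91 120  62  56
   51  53]
 [106 164 166 165 119 126  72  63  72  89 105 163 166 162 121 129  71  61
   72  88]
 [ 84 164 164 159  91 107 159 160 158 158  85 161 164 162  91 107 163 160
  158 159]
 [ 61 162 164 162 132  86 165 161 159 157  60 162 166 163 131  87 166 161
  159 158]
 [ 53 137 166 163 133  68 150 162 159 160  52 135 163 163 133  70 148 162
  159 161]
 [ 57 121 155 118 105  69 133 160 163 161  58 118 167 164 136  72 132 162
  164 159]
 [ 68  80 106 111 126  87 104 165 159 162  69  84 164 162 143  89 107 165
  161 159]
 [ 72  61 143  73  83  86  86 163 162 161  76  62 168 162 135  84  83 163
  161 160]
 [ 33  41 113  99 125 104  67 161 159 160  82  50 137 163 155  91  64 163
  161 160]
 [ 44  50 121  85  85  84  67 138 160 162  75  55 123 162 160  93  64 138
  159 162]
 [ 43  56  82 114 114 114  62 120 144 115  69  60  85 162 158  98  81 130
  141 123]
 [ 45  60  45 129 117 115 109 104 113  69  69  60  58 133 103 101  81  88
  113  74]
 [ 54  68  33  84  68  71  81  61 137  78  70  63  51 112  87  84  92  59
  137  74]
 [ 57  75  36 119 108 130 108  56 114  97  71  71  47 126 109 126 110  53
  115 100]
 [ 59  64  23  94 122 128 122  56 123 126 123 124  62  97 124 128 118  53
  120 125]
 [ 56  67  28  67 152 134 133 103 112 158 112 116  67  69 151 110 113 102
  110 157]
 [ 56  59  22  45  71  81  77  62  64 151  65 115  86  50  71  70  62  66
   59 149]
 [ 56  38  44 109 126 124 104  66  89 158 107  98  90 103 112 106 100  65
   89 157]]
```

The chute behind the gate is empty, so all the balls have rolled out. I'll retreat along the plunger axis and go back to the scoop.

Call:
servo_tool:
  increments:
    - [1,0,2,-2,0]
    - [1,0,5,-6,0]
    - [1,0,5,-6,0]
    - [1,0,0,-35,0]
    - [1,0,0,-35,0]
    - [1,0,0,-32,0]
    - [1,35,15.5,0,0]
    - [1,35,15.5,0,0]
    - [1,35,15.5,0,0]
    - [1,0,0,0,-10.3]
    - [1,0,0,0,-10.3]
    - [1,0,0,0,-10.3]

```text
t: 19.55
tool_pos: [0.5187, -0.0975, 0.1309]
tool_rot: [2.837, -1.348, -0.002]
contact_force: [-0.1, 0.3, 0.4]
opening: 0.0851
grip_force: 0.0
```

Call:
servo_tool:
  increments:
    - [1,0,0,0,-10.3]
    - [1,0,0,0,-10.3]
    - [1,0,0,0,-10.3]
    - [1,0,0,0,-10.2]
    - [1,0,0,0,0]

```text
t: 20.18
tool_pos: [0.5189, -0.0973, 0.131]
tool_rot: [-3.129, 0.279, 0.002]
contact_force: [-0.5, 0.7, 0.9]
opening: 0.0853
grip_force: 0.0
```

```bash
python3 pl.py 2>/dev/null; python3 -c "
from h import *
go(.5198,-.0972,-.002,-10)
im=snap('side','s10.png');t=snap('top','t10.png')
i=im[:,:,::-1];m=cv2.inRange(cv2.cvtColor(i,cv2.COLOR_BGR2HSV),(5,150,90),(20,255,255))[150:300,280:400];y,x=np.nonzero(m);print(x.min()+280,x.max()+280,y.min()+150,y.max()+150)"
```

```text
t 20.23 pos [ 0.519  -0.0973  0.1311] head -10.23 tilt z -1.0 open 85.2 grip 0.0 F [ 0.7 -0.3  0. ]
  delta tool [  18.1 -115.6   91.1] rows>=2.5 spin 71.8
red 48 289.125 233.02083333333334
gate 26 310.11538461538464 202.73076923076923
t 20.23 pos [ 0.519  -0.0973  0.1311] head -10.23 tilt z -1.0 open 85.2 grip 0.0 F [ 0.7 -0.3  0. ]
  delta tool [  0.9  -0.2 133.1] rows>=2.2 spin -0.2
319 342 224 243
```

Call:
servo_tool:
  increments:
    - [1,1,0,40,0]
    - [1,0,0,40,0]
    - [1,0,0,35,0]
    - [1,0,0,18,0]
    - [1,0,0,0,0]
    - [0.5,0,0,0,0]
    - [0,0,0,0,0]
    - [0,0,0,0,0]
    - [0,0,0,0,0]
    - [0,0,0,0,0]

```text
t: 21.58
tool_pos: [0.521, -0.0977, -0.0005]
tool_rot: [3.129, -0.275, 0.002]
contact_force: [-0.5, 1.8, 5.1]
opening: 0.014
grip_force: 79.6
```

Call:
servo_tool:
  increments:
    - [0,0,0,-4,0]
    - [0,0,0,-4,0]
    - [0,-10,0,0,0]
    - [0,-20,0,0,0]
    - [0,-20,0,0,0]
    - [0,-20,0,0,0]
    - [0,-15,0,0,0]
    - [0,-10,0,0,0]
    - [0,0,0,0,0]

```text
t: 22.7
tool_pos: [0.426, -0.0807, 0.0063]
tool_rot: [-3.129, 0.276, 0.001]
contact_force: [0.8, 0.8, -2.1]
opening: 0.0138
grip_force: 78.7
```

```bash
python3 -c "
from h import *
go(.5198,-.0972,-.002,-10)
im=snap('side','s11.png');t=snap('top','t11.png')
a=cv2.resize(im[150:250,280:380,::-1],(400,400),interpolation=2);b=cv2.resize(t[180:280,330:430,::-1],(400,400),interpolation=2)
cv2.imwrite('pics/c11.png',np.hstack([a,b]))"
```

```text
t 22.70 pos [ 0.426  -0.0807  0.0063] head -10.07 tilt z -1.0 open 13.8 grip 78.7 F [ 0.8  0.8 -2.1]
  delta tool [95.2 -0.2  8.2] rows>=1.6 spin -0.1
```

View pics/c11.png

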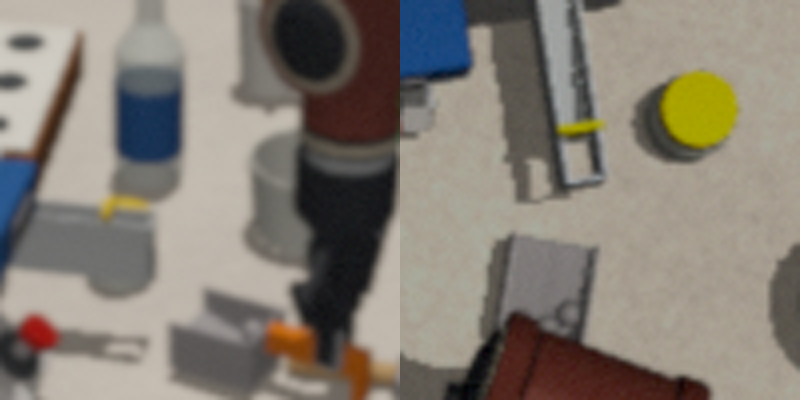

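The scoop is lifted out with balls visible in the bowl (one at crop (568,310)), and the wrist feels about 2 N, which is scoop plus three balls. Next I refine the tub centre.

```bash
python3 - <<'E'
from h import *
np.set_printoptions(precision=4,suppress=True)
print(plane('side',[((476.5)/3.3-.5+215,66.5/3.3-.5+170)],.07),plane('top',[(454,255)],.07))
# blue floor blob edges in top view, line profiles across
im=cv2.imread('pics/t0.png').astype(int)
print('row255',[tuple(im[255,c]) for c in range(426,482,2)])
print('col452',[tuple(im[r,452]) for r in range(228,284,2)])
C=np.array([.508,-.331])
print('pred rim L,R,T,B',proj('top',[[C[0],C[1]+.06,.07],[C[0],C[1]-.06,.07],[C[0]+.06,C[1],.07],[C[0]-.06,C[1],.07]]))
print('pred floor R,T,B',proj('top',[[C[0],C[1]-.05,.004],[C[0]+.05,C[1],.004],[C[0]-.05,C[1],.004]]))
E
```

```text
[[ 0.5031 -0.3288  0.07  ]] [[ 0.5063 -0.3296  0.07  ]]
row255 [(np.int64(76), np.int64(82), np.int64(87)), (np.int64(73), np.int64(80), np.int64(83)), (np.int64(48), np.int64(52), np.int64(52)), (np.int64(57), np.int64(57), np.int64(58)), (np.int64(153), np.int64(104), np.int64(80)), (np.int64(163), np.int64(86), np.int64(37)), (np.int64(164), np.int64(85), np.int64(38)), (np.int64(162), np.int64(83), np.int64(36)), (np.int64(163), np.int64(83), np.int64(34)), (np.int64(162), np.int64(82), np.int64(36)), (np.int64(160), np.int64(80), np.int64(29)), (np.int64(161), np.int64(80), np.int64(32)), (np.int64(161), np.int64(81), np.int64(33)), (np.int64(162), np.int64(81), np.int64(36)), (np.int64(162), np.int64(82), np.int64(36)), (np.int64(161), np.int64(82), np.int64(35)), (np.int64(160), np.int64(81), np.int64(27)), (np.int64(159), np.int64(78), np.int64(27)), (np.int64(147), np.int64(73), np.int64(29)), (np.int64(80), np.int64(45), np.int64(30)), (np.int64(51), np.int64(51), np.int64(50)), (np.int64(47), np.int64(49), np.int64(50)), (np.int64(47), np.int64(50), np.int64(51)), (np.int6
[... 981 characters left out ...]
 np.int64(31)), (np.int64(162), np.int64(84), np.int64(35)), (np.int64(163), np.int64(82), np.int64(37)), (np.int64(162), np.int64(81), np.int64(33)), (np.int64(160), np.int64(80), np.int64(33)), (np.int64(161), np.int64(80), np.int64(33)), (np.int64(134), np.int64(78), np.int64(50)), (np.int64(61), np.int64(66), np.int64(66)), (np.int64(133), np.int64(140), np.int64(143)), (np.int64(143), np.int64(155), np.int64(165)), (np.int64(143), np.int64(155), np.int64(162)), (np.int64(141), np.int64(155), np.int64(163))]
pred rim L,R,T,B [[432.4952 254.3369]
 [476.3818 254.4088]
 [454.0129 232.2175]
 [454.9712 276.6966]]
pred floor R,T,B [[464.7622 255.7335]
 [447.0319 238.1386]
 [447.7453 273.3794]]
```

Call:
servo_tool:
  increments:
    - [0,0,0,-15,0]
    - [0,0,0,-15,0]
    - [0,0,0,-15,0]
    - [0,-4.6,21,0,0]
    - [0,-4.6,21,0,0]
    - [0,-4.6,21,0,0]
    - [0,-4.6,21,0,0]
    - [0,-4.6,21,0,0]
    - [0,0,0,0,10]
    - [0,0,0,0,10]
    - [0,0,0,0,10]
    - [0,0,0,0,10]

```text
t: 24.3
tool_pos: [0.3863, -0.1807, 0.0528]
tool_rot: [2.843, -1.337, 0.002]
contact_force: [0.4, -0.4, -1.8]
opening: 0.014
grip_force: 78.7
```

Call:
servo_tool:
  increments:
    - [0,0,0,0,10]
    - [0,0,0,0,10]
    - [0,0,0,0,10]
    - [0,0,0,15,0]
    - [0,0,0,15,0]
    - [0,0,0,12,0]
    - [0,0,0,5,0]
    - [0,0,0,0,0]

```text
t: 25.3
tool_pos: [0.3855, -0.1801, 0.004]
tool_rot: [2.406, -2.02, -0.002]
contact_force: [0.6, -0.4, -1.9]
opening: 0.014
grip_force: 78.7
```

```bash
python3 -c "
from h import *
go(.385,-.18,-.0005,-80)
o=get_obs();print(o['q'])
im=snap('side','s12.png')
i=im[:,:,::-1];m=cv2.inRange(cv2.cvtColor(i,cv2.COLOR_BGR2HSV),(5,150,90),(20,255,255))[150:300,280:450];y,x=np.nonzero(m);print(len(x),x.min()+280,x.max()+280,y.min()+150,y.max()+150)
u=np.array([.174,-.985]);P=o['tool_pos'][:2]
for s,z in((-31,.045),(-31,0),(52,.045)):print(proj('side',[[*(P+u*s/1000),z]]))"
```

```text
t 25.30 pos [ 0.3855 -0.1801  0.004 ] head -80.04 tilt z -1.0 open 14.0 grip 78.7 F [ 0.6 -0.4 -1.9]
  delta tool [-0.2  0.4  4.5] rows>=0.1 spin -0.0
[-6.12337925e-01 -2.25470527e-01  2.22565255e+00 -3.36067220e-05
  1.14274995e+00  2.35538286e+00]
92 381 387 215 237
[[382.2848219  228.74584196]]
[[381.02098877 240.9130685 ]]
[[383.35300596 215.19997341]]
```

Call:
servo_tool:
  increments:
    - [0,0,0,3,0]
    - [0,0,0,1.5,0]
    - [0.3,0,0,0,0]
    - [0.6,0,0,0,0]
    - [1,0,0,0,0]
    - [1,0,0,0,0]
    - [1,0,0,0,0]
    - [1,20,0,0,0]
    - [1,19,0,0,0]
    - [1,0,0,0,0]
    - [1,0,0,0,0]

```text
t: 26.72
tool_pos: [0.3924, -0.2189, -0.0001]
tool_rot: [-2.405, 2.021, 0.001]
contact_force: [-0.4, 0.5, 0.3]
opening: 0.0854
grip_force: 0.0
```

Call:
servo_tool:
  increments:
    - [0.5,0,0,0,0]
    - [0,0,0,0,0]
    - [0,0,0,0,0]
    - [0,0,0,0,0]
    - [0,0,0,0,0]
    - [0,0,0,-15,0]
    - [0,0,0,-25,0]
    - [0,0,0,-25,0]
    - [0,0,0,-20,0]
    - [0,0,0,0,0]
  force: 60

```text
t: 27.98
tool_pos: [0.3938, -0.2197, 0.0875]
tool_rot: [-2.406, 2.021, -0.007]
contact_force: [-0.2, -0.7, -2.3]
opening: 0.0147
grip_force: 59.0
```

```bash
python3 -c "
from h import *
go(.484,-.302,.085,-50);print(get_obs()['wrist_torque'].round(3))
im=snap('side','s13.png')
i=im[:,:,::-1];m=cv2.inRange(cv2.cvtColor(i,cv2.COLOR_BGR2HSV),(5,150,90),(20,255,255))[150:300,280:450];y,x=np.nonzero(m);print(len(x),x.min()+280,x.max()+280,y.min()+150,y.max()+150)"
```

```text
t 27.98 pos [ 0.3938 -0.2197  0.0875] head -80.06 tilt z -1.0 open 14.7 grip 59.0 F [-0.2 -0.7 -2.3]
  delta tool [ 96.6 -74.7   3. ] rows>=2.0 spin -30.1
[ 0.09  -0.036  0.011]
72 384 387 192 214
```

Call:
servo_tool:
  increments:
    - [0,0,0,0,-10]
    - [0,0,0,0,-10]
    - [0,0,0,0,-10]
    - [0,20,-2.7,0,0]
    - [0,20,-2.7,0,0]
    - [0,20,-2.7,0,0]
    - [0,20,-2.7,0,0]
    - [0,20,-2.7,0,0]
    - [0,20,-2.7,0,0]
    - [0,0,0,0,0]

```text
t: 29.28
tool_pos: [0.4817, -0.3004, 0.0836]
tool_rot: [-2.846, 1.329, 0.004]
contact_force: [0.3, -0.5, -3.1]
opening: 0.0145
grip_force: 59.0
```

```bash
python3 -c "
from h import *
u=np.array([np.cos(np.radians(-50)),np.sin(np.radians(-50))]);C=np.array([.5075,-.330]);g=C-38*u/1000
go(*g,.05,-50)
im=snap('top','t14.png');s=snap('side','s14.png')
P=get_obs()['tool_pos'][:2]
# lip corners check in top view: predicted pixels at bowl z; bright/dark steel profile along axis
z=.0875
print('lip corners',proj('top',[[*(P+u*.083+np.array([-u[1],u[0]])*q),z+.042] for q in(.03,-.03)]))
g=im.mean(2).astype(int);print(g[236:276:3,436:476:3])
"
```

```text
t 29.27 pos [ 0.4817 -0.3004  0.0836] head -50.07 tilt z -1.0 open 14.5 grip 59.0 F [ 0.3 -0.5 -3.1]
  delta tool [ 1.4 -0.7 33.6] rows>=0.6 spin -0.1
lip corners [[466.0074096  233.95130219]
 [481.16298666 251.77844028]]
[[138  94 118 111  64  62  62  60  40  11  13  20  28  65]
 [ 87 128  71  38  68  88  73  44  55   8  19  20  84  46]
 [ 96  66  27  51  29  88  51 124   8   7  16  44  31  50]
 [ 98  22  15  31  35  47 112  81  10  19  36  24  49  51]
 [ 51  38   5  33  24  34  11   1  14  41  20  48  51  54]
 [ 42  38   5  13   6  10   9  35  39  19  35  54  53  53]
 [ 44  45  12  17  13   0   9  22  16  22  53  50  53  44]
 [ 45  41  45  11   8  14   8  14  12  49  52  53  45  39]
 [ 48  45  44  23   6  10  17  10  38  53  53  42  35  45]
 [ 63  43  41  34   8  12  12  18  55  55  52  25  25  35]
 [ 65  45  39  16   6   8  14  52  55  51  30  17  22  31]
 [ 48  47  34  10  19  14  41  54  56  48  17  17  23  10]
 [ 47  49  19   6  12  22  52  47  49  34  36  19  26  24]
 [ 50  10  13  17  14  52  56  50  38   9  22  31  27  28]]
```

Call:
servo_tool:
  increments:
    - [0,1.5,-0.5,10,0]
    - [0,0,0,10,0]
    - [0,0,0,10,0]
    - [0,0,0,0,0]

```text
t: 29.88
tool_pos: [0.4819, -0.3, 0.053]
tool_rot: [-2.846, 1.329, 0.007]
contact_force: [-2.1, 0.6, -3.1]
opening: 0.0145
grip_force: 58.9
```

Call:
servo_tool:
  increments:
    - [0,0,0,2,0]
    - [0,0,0,2,0]
    - [0,0,0,2,0]
    - [0,0,0,0,0]
  force: 20

```text
t: 30.38
tool_pos: [0.4834, -0.3015, 0.0494]
tool_rot: [2.846, -1.329, 0.0]
contact_force: [-3.5, 0.2, 0.2]
opening: 0.0146
grip_force: 59.3
```

Call:
servo_tool:
  increments:
    - [0,0,0,2,0]
    - [0,0,0,2,0]
    - [0,0,0,2,0]
    - [0,0,0,0,0]

```text
t: 30.88
tool_pos: [0.4832, -0.3017, 0.047]
tool_rot: [2.846, -1.329, -0.003]
contact_force: [-12.4, 6.0, 20.1]
opening: 0.0145
grip_force: 62.0
```

```bash
cat > lk.py <<'E'
import sys
from h import *
np.set_printoptions(precision=3,suppress=True)
go(.4831,-.3009,.03,-50);print('tq',get_obs()['wrist_torque'])
im=snap('side',sys.argv[1]+'s.png');t=snap('top',sys.argv[1]+'t.png')
for n,i,b in(('side',im,(280,120,460,300)),('top',t,(360,200,500,320))):
    x0,y0,x1,y1=b;m=cv2.inRange(cv2.cvtColor(i,cv2.COLOR_RGB2HSV),(5,140,70),(20,255,255))[y0:y1,x0:x1]
    y,x=np.nonzero(m)
    if len(x)>5: print(n,'orange',len(x),x.min()+x0,x.max()+x0,y.min()+y0,y.max()+y0,cv2.minAreaRect(np.c_[x+x0,y+y0].astype(np.float32)))
E
python3 lk.py a
```

```text
t 30.88 pos [ 0.483 -0.302  0.047] head -50.05 tilt z -1.0 open 14.5 grip 62.0 F [-12.4   6.   20.1]
  delta tool [-0.6 -0.4 17. ] rows>=0.3 spin -0.1
tq [ 1.227  2.385 -0.182]
side orange 134 289 373 135 208 ((338.9443054199219, 164.3257598876953), (85.62599182128906, 69.91271209716797), 13.869686126708984)
top orange 1203 368 499 229 319 ((440.9082946777344, 289.6722717285156), (86.007568359375, 136.28448486328125), 68.6490249633789)
```

The grip stayed at 60 N and the front corners seem to be touching the far wall. I'll rise a little, back off, and re-set the grip force by easing the jaws.

Call:
servo_tool:
  increments:
    - [0,0,0,-4,0]
    - [0,0,0,-5,0]
    - [0,-3,0,-3,0]
    - [0,-2,0,0,0]
    - [0,0,0,0,0]

```text
t: 31.6
tool_pos: [0.4801, -0.2971, 0.0549]
tool_rot: [-2.847, 1.329, 0.0]
contact_force: [0.5, 0.7, -1.5]
opening: 0.0144
grip_force: 59.0
```

```bash
python3 lk.py b; python3 - <<'E'
from h import *
# tub outline now vs before in top view: rim right/bottom edges
a=cv2.imread('pics/t14.png').max(2).astype(int);b=cv2.imread('pics/bt.png').max(2).astype(int)
print('row262',a[262,466:486],b[262,466:486]);print('col452',a[266:284,450],b[266:284,450])
o=get_obs();P=o['tool_pos'];u=np.array([.643,-.766,0])
# expected handle-end top corner for tilt 0, +-10deg (nose down +); grip z above table = P.z+.0345
for th in(-10,0,10,20,30,40):
    c,s=np.cos(np.radians(th)),np.sin(np.radians(th));X=P+u*(-.070*c+.011*s);X[2]=P[2]+.0005+.034+.070*s+.011*c
    print(th,proj('side',[X]).round(1),proj('top',[X]).round(1))
E
```

```text
t 31.60 pos [ 0.48  -0.297  0.055] head -50.05 tilt z -1.0 open 14.4 grip 59.0 F [ 0.5  0.7 -1.5]
  delta tool [ 4.9  0.1 24.9] rows>=0.4 spin -0.0
tq [ 0.032  0.04  -0.019]
side orange 134 289 459 124 220 ((382.3388671875, 168.01144409179688), (172.8356475830078, 81.08354187011719), 13.045638084411621)
top orange 1217 368 499 230 319 ((440.32568359375, 288.98760986328125), (84.59846496582031, 136.1200714111328), 69.38636779785156)
row262 [86 81 71 53 50 46 51 51 56 57 60 60 64 68 67 67 67 71 72 75] [57 63 60 62 67 67 67 67 71 74 74 77 76 79 80 82 81 82 85 87]
col452 [18 28 24 25 24 27 32 37 50 73 86 88 86 86 90 92 94 95] [27 40 59 80 84 84 86 82 87 86 87 85 84 85 89 87 77 76]
-10 [[373.1 199.7]] [[424.2 281.8]]
0 [[373.3 196.2]] [[425.6 281.6]]
10 [[373.1 192.5]] [[427.6 280.8]]
20 [[372.7 188.6]] [[430.1 279.5]]
30 [[372.  184.8]] [[433.2 277.8]]
40 [[371.  181.1]] [[436.7 275.6]]
```

```bash
cat > hd.py <<'E'
from h import *
def hd(f):
    i=cv2.imread('pics/'+f);m=cv2.inRange(cv2.cvtColor(i,cv2.COLOR_BGR2HSV),(7,170,110),(20,255,255))[160:235,345:400]
    n,l,st,ce=cv2.connectedComponentsWithStats(m)
    print(f,[(st[k]+[345,160,0,0,0]).tolist() for k in range(1,n) if st[k,4]>4])
E
python3 - <<'E'
from hd import *
for f in('s14.png','as.png','bs.png'):hd(f)
for f in('s0.png','s14.png','bs.png'):
    g=cv2.imread('pics/'+f).max(2);print(f,'row200',g[200,336:348],g[200,370:382],'col358',g[204:220,358],g[204:220,350])
E
```

```text
s14.png [[366, 180, 9, 19, 66]]
as.png [[365, 190, 8, 19, 63]]
bs.png [[365, 188, 9, 19, 67]]
s0.png row200 [190 189 189 189 188 182 164 133 101  95  97 101] [106 105 103 111 138 168 184 189 190 189 188 189] col358 [114 115 116 115 116 115 116 115 117 119 119 112 112 137 169 182] [108 109 109 108 109 108 110 111 114 111 108 116 143 171 183 185]
s14.png row200 [197 198 197 196 195 190 171 138 109 102 105 107] [115 115 117 125 148 174 190 196 197 197 196 195] col358 [123 122 123 121 122 121 123 121 122 119 117 112 112 111 112 112] [114 115 114 114 114 115 113 114 114 111 112 119 136 143 131 116]
bs.png row200 [197 197 197 196 191 177 148 114 102 105 108 112] [111 120 128 131 140 160 181 194 197 197 196 195] col358 [122 122 123 122 123 123 121 123 122 119 116 113 111 112 111 112] [117 117 118 117 117 116 116 118 117 114 113 117 127 127 119 112]
```

Call:
servo_tool:
  increments:
    - [0.19,0,0,0,0]
  force: 20

```text
t: 31.82
tool_pos: [0.4804, -0.2975, 0.0553]
tool_rot: [2.846, -1.329, 0.001]
contact_force: [-2.6, -2.1, 1.3]
opening: 0.0161
grip_force: 1.3
```

Call:
servo_tool:
  increments:
    - [0,0,0,0,0]
    - [0,0,0,0,0]
  force: 20

```text
t: 32.08
tool_pos: [0.4805, -0.2976, 0.0554]
tool_rot: [2.846, -1.329, 0.001]
contact_force: [0.4, -0.2, -0.7]
opening: 0.0154
grip_force: 20.9
```

```bash
python3 lk.py c|head -2; python3 -c "
from hd import *
hd('cs.png')"
```

```text
t 32.08 pos [ 0.48  -0.298  0.055] head -50.05 tilt z -1.0 open 15.4 grip 20.9 F [ 0.4 -0.2 -0.7]
  delta tool [ 4.2  0.1 25.4] rows>=0.4 spin -0.1
cs.png [[368, 190, 6, 13, 45]]
```

Call:
servo_tool:
  increments:
    - [0,0,0,2,0]
    - [0,0,0,2,0]
    - [0,0,0,2,0]
    - [0,0,0,2,0]
    - [0,0,0,0,0]

```text
t: 32.8
tool_pos: [0.4821, -0.2989, 0.0533]
tool_rot: [2.846, -1.328, 0.006]
contact_force: [-7.9, 6.4, 26.0]
opening: 0.0151
grip_force: 23.9
```

```bash
python3 lk.py d|head -2; python3 - <<'E'
from hd import *
hd('ds.png')
for f in('bs.png','cs.png','ds.png'):
    i=cv2.imread('pics/'+f)[170:216:2,340:384:2].astype(int);print(f);print('\n'.join(''.join('O' if (r>1.6*b+20 and r>90) else ('#' if max(b,g,r)<60 else ('.' if max(b,g,r)>150 else '-')) for b,g,r in row) for row in i))
E
```

```text
t 32.80 pos [ 0.482 -0.299  0.053] head -50.05 tilt z -1.0 open 15.1 grip 23.9 F [-7.9  6.4 26. ]
  delta tool [ 2.1  0.6 23.3] rows>=0.4 spin -0.0
ds.png [[368, 190, 6, 13, 48]]
bs.png
-----##-.-###########-
------#---##########--
------##--##########--
.------#--##--#####---
.......-####--###-----
...-....-###--##------
...--....-#####-------
...----..-#--##-------
..--------#------.....
..--------#--OO--.....
.-----------OOO---....
.-----------OOOO--....
.------------OOOO-....
.-------------OOOO....
.--------------OOO....
.--------------OOO....
..--------------OO....
.--------------OOO....
.--------------OO-....
-----------------.....
.----------------.....
.----------------.....
...----------------...
cs.png
-----##-.-###########-
------#---##########--
------##--###-######--
.------#--##--#####---
.......-####--###-----
........-###--##------
........--##--#-------
...-------#--##-------
..--------#--##--.....
..--------#------.....
.------------OOOO-....
.-----------OOOOO-....
.----------OOOOOO-....
.--------------OO.....
.--------------OO.....
.--------------OO.....
..-------------OO.....
.----------------.....
.----------------.....
-----------------.....
.----------------.....
.----------------.....
...----------------...
ds.png
-----##---###########-
-----##---##########--
------##--#########---
.------#--##--#####---
.......-####--###-----
........-###--##------
.......---##-##-------
...-------#--#--------
..--------#--#---.....
.---------#--#---.....
.------------OOOO-....
.-----------OOOOO-....
.----------OOOOOO-....
.-------------OOO.....
.--------------OO.....
.--------------OO.....
..-------------OO.....
.----------------.....
.----------------.....
-----------------.....
.----------------.....
.----------------.....
...----------------...
```

The scoop slipped down and now rests on the near rim with its nose on the tub floor, tilted about 28°. I'll take a fresh hold lower on the handle with a very light pinch. Then I'll raise the handle so the scoop tips further about its nose.

Call:
servo_tool:
  increments:
    - [0.26,0,0,-2,0]
    - [0.26,0,0,0,0]
    - [0.26,0,0,0,0]
    - [0.26,0,0,2,0]
    - [0.26,0,0,2,0]
    - [0.26,0,0,0,0]

```text
t: 33.65
tool_pos: [0.4799, -0.2971, 0.0446]
tool_rot: [-2.846, 1.329, 0.001]
contact_force: [-0.9, -0.0, -0.0]
opening: 0.0221
grip_force: 0.0
```

```bash
cat > q.py <<'E'
import sys
from hd import *
go(.4831,-.3009,.03,-50)
s=snap('side',sys.argv[1]+'s.png');t=snap('top',sys.argv[1]+'t.png');hd(sys.argv[1]+'s.png')
i=s[166:212:2,340:384:2,::-1].astype(int);print('\n'.join(''.join('O' if (r>1.6*b+20 and r>90) else ('#' if max(b,g,r)<60 else ('.' if max(b,g,r)>150 else '-')) for b,g,r in row) for row in i))
E
python3 q.py e
```

```text
t 33.65 pos [ 0.4799 -0.2971  0.0446] head -50.06 tilt z -1.0 open 22.1 grip 0.0 F [-0.9 -0.  -0. ]
  delta tool [ 4.9 -0.  14.6] rows>=0.3 spin -0.1
es.png [[368, 190, 6, 13, 45]]
--------##############
-------###############
----###---#######--###
-----##---###########-
-----##---###########-
.-----#-.-##--######--
......-#--##---#####--
......-#####---####---
......--###---###-----
...------##---##------
..-------##---#--.....
.--------##---#--.....
.--------##--OOOO-....
.-----------OOOOO-....
.-----------OOOOO-....
.--------------OO.....
.--------------OO.....
.--------------OO.....
..-------------OO.....
.----------------.....
.----------------.....
-----------------.....
.----------------.....
```

Call:
servo_tool:
  increments:
    - [0.19,0,0,0,0]
    - [0.185,0,0,0,0]
    - [0.185,0,0,0,0]
  force: 20

```text
t: 34.12
tool_pos: [0.4802, -0.2974, 0.0452]
tool_rot: [-2.847, 1.329, -0.0]
contact_force: [1.3, 1.5, 0.9]
opening: 0.0157
grip_force: 4.6
```

Call:
servo_tool:
  increments:
    - [0.185,0,0,-2,0]
    - [0.185,0,0,-2,0]
    - [0.185,0,0,-2,0]
    - [0.185,0,0,0,0]

```text
t: 34.62
tool_pos: [0.4803, -0.2975, 0.0514]
tool_rot: [2.846, -1.329, 0.001]
contact_force: [-0.2, -1.0, -1.1]
opening: 0.0161
grip_force: 4.2
```

```bash
python3 q.py f
```

```text
t 34.62 pos [ 0.4803 -0.2975  0.0514] head -50.06 tilt z -1.0 open 16.1 grip 4.2 F [-0.2 -1.  -1.1]
  delta tool [ 4.4  0.1 21.4] rows>=0.4 spin -0.1
fs.png [[369, 188, 5, 13, 43]]
-------###############
-----##---############
-----##-.-###########-
-----##---##########--
------##--###-######--
.------#--###-#####---
.......-####--####----
.......-####--##------
.......--###--##------
...-------#---#-------
..--------#---#--.....
.---------#--OOOO.....
.---------#-OOOOO-....
.-----------OOOOO-....
.--------------OO.....
.--------------OOO....
.--------------OOO....
.---------------O.....
..---------------.....
.----------------.....
.----------------.....
-----------------.....
.----------------.....
```

Call:
servo_tool:
  increments:
    - [0.185,0,0,3,0]
    - [0.185,0,0,3,0]
    - [0.26,0,0,0,0]
    - [0.26,0,0,0,0]
    - [0.26,0,0,0,0]
    - [0.26,-15,0,-8,0]
    - [0.26,-15,0,-8,0]
    - [0.26,-14,0,-8,0]
    - [0.26,0,0,0,0]
    - [0.19,0,0,0,0]
    - [0.18,0,0,0,0]
    - [0.18,0,0,0,0]

```text
t: 36.22
tool_pos: [0.4521, -0.2639, 0.069]
tool_rot: [2.846, -1.329, -0.0]
contact_force: [-0.6, -1.3, 0.1]
opening: 0.0159
grip_force: 12.7
```

```bash
python3 q.py g
```

```text
t 36.23 pos [ 0.4521 -0.2639  0.069 ] head -50.07 tilt z -1.0 open 15.9 grip 12.7 F [-0.6 -1.3  0.1]
  delta tool [48.3 -0.  39. ] rows>=1.0 spin -0.1
gs.png [[370, 190, 4, 12, 40]]
-----------###########
--------##---#########
--------##-.-#########
--------##-.-#########
---------#---#########
.------..-#--#########
.........-##-##--#####
..........-####--###--
........----###--##---
...----------##--#----
..-----------#--##--..
..-----------#---#-...
.----------OO#--O--...
.----------OO--OO-....
.----------OOO-OO-....
.--------------OO.....
.--------------OOO....
.--------------OOO....
..--------------O.....
.----------------.....
.----------------.....
-----------------.....
.----------------.....
```

Call:
servo_tool:
  increments:
    - [0.183,1.5,0,-2,0]
    - [0.183,2,0,-2.5,0]
    - [0.183,2,0,-2.5,0]
    - [0.183,2,0,-2.5,0]
    - [0.183,2,0,-2.5,0]
    - [0.183,0,0,0,0]

```text
t: 37.08
tool_pos: [0.458, -0.2709, 0.0813]
tool_rot: [-2.846, 1.329, 0.0]
contact_force: [-1.0, 1.5, -0.3]
opening: 0.0156
grip_force: 11.3
```

```bash
python3 q.py h2; python3 - <<'E'
from h import *
i=cv2.imread('pics/h2t.png')[230:282:2,426:482:2].astype(int)
print('\n'.join(''.join('B' if b>1.5*r+20 else ('O' if (r>1.6*b+20 and r>90) else ('#' if max(b,g,r)<40 else ('.' if max(b,g,r)>130 else '-'))) for b,g,r in row) for row in i))
E
```

```text
t 37.08 pos [ 0.458  -0.2709  0.0813] head -50.06 tilt z -1.0 open 15.6 grip 11.3 F [-1.   1.5 -0.3]
  delta tool [39.1  0.1 51.3] rows>=1.1 spin -0.1
h2s.png [[369, 185, 5, 13, 40]]
-------###-.-#########
--------##-.-#########
--------##-.-#########
---------#---##--#####
----------#####--####-
.------...-####--##---
..........--###-##----
..........---#--#-----
........----##--#-----
...---------##--------
..-----------#-OO-....
.---------OO---OO-....
.---------OOOOOOO-....
.--------------OO-....
.--------------OO.....
.--------------OO.....
.----------------.....
.----------------.....
..---------------.....
.----------------.....
.----------------.....
-----------------.....
.----------------.....
............................
............................
...........--------.........
....----.------------.......
...------BBBB-------#-......
..----.BBBBB----###-----....
.-----BBBBB----###------....
-----.BBBB----####-------...
-----BBBB----####---------..
-----BBB----####-----------.
---##-B----#####------------
--#--#----#####-------------
-#####---#####--------------
-#####-######--------OO-----
-###########---------OOOO---
--##########-#------OOOOO---
--########-##--O----OOOOOO--
--######--###---------OOOOOO
----####-###----------OOOOOO
---########-------------OOOO
----######---------------OOO
...-######----------------OO
.---#####-------------------
---#####------##------------
.--#####-----####-----------
--#####------#--##----------
```

Call:
servo_tool:
  increments:
    - [0.183,2.5,0,-2.5,0]
    - [0.183,2.5,0,-2.5,0]
    - [0.183,2.5,0,-2.5,0]
    - [0.183,2.5,0,-2.5,0]
    - [0.183,2.5,0,-2.5,0]
    - [0.183,0,0,0,0]

```text
t: 37.92
tool_pos: [0.4664, -0.2808, 0.0941]
tool_rot: [2.846, -1.329, 0.001]
contact_force: [-3.1, 3.1, 1.7]
opening: 0.0157
grip_force: 11.6
```

```bash
python3 q.py i; python3 - <<'E'
from h import *
i=cv2.imread('pics/it.png')[232:276:1,430:470:1].astype(int)
print('\n'.join(''.join('B' if b>1.5*r+20 else ('O' if (r>1.6*b+20 and r>90) else ('#' if max(b,g,r)<40 else ('.' if max(b,g,r)>130 else '-'))) for b,g,r in row) for row in i))
E
```

```text
t 37.92 pos [ 0.4664 -0.2808  0.0941] head -50.06 tilt z -1.0 open 15.7 grip 11.6 F [-3.1  3.1  1.7]
  delta tool [26.1  0.1 64.1] rows>=1.2 spin -0.1
is.png [[368, 180, 5, 13, 44]]
--------##--##--######
---------#-###--#####-
----------####--###---
--------..-###--##----
--------...-##--#-----
.------....-#--##-----
...........-#--##-----
..........--#-OO------
......------#-OO------
...-------OOO-OOO-----
.---------OOOOOOO.....
.---------OO--OOO.....
.--------------OO.....
.--------------OO.....
.----------------.....
.----------------.....
.----------------.....
.----------------.....
.----------------.....
.----------------.....
----------------......
-----------------.....
.----------------.....
.....................----------.........
..................----------------.....-
........------..--------------------..--
......-------.------------------------##
...---------.---------------------######
..---------.--------------------#######-
----------.---BBBBBB----------#########-
-----------BBBBBBBBBB-#------#########--
---------.BBBBBBBBBB-#------##########--
--------.BBBBBBBBBB-
[... 714 characters left out ...]
---
----################----###-------------
----##############----#####----O----O---
-----###############-#####--------------
------###################---------------
-------##################---------------
------##################----------------
------#################-----------------
-------################-----------------
--------##############------------------
---------############-------------------
---------############-------------------
.---------##########--------------------
..-------##########---------------------
..------##########------------###-------
.-------##########------------###-#-----
-------##########------O-----#######----
------###########-----------###-######--
```

Call:
servo_tool:
  increments:
    - [0.183,-0.5,0,-2,0]
    - [0.183,-0.5,0,-2,0]
    - [0.183,0,0,-2,0]
    - [0.183,0,1.5,0,0]
    - [0.183,0,-3,0,0]
    - [0.183,0,3,0,0]
    - [0.183,0,-1.5,0,0]
    - [0.183,0,0,0,0]
    - [0.183,0,0,0,0]

```text
t: 39.15
tool_pos: [0.4654, -0.2797, 0.0996]
tool_rot: [2.847, -1.329, 0.0]
contact_force: [-0.2, 0.3, -1.9]
opening: 0.0155
grip_force: 11.2
```

```bash
python3 q.py j | head -2; python3 - <<'E'
from h import *
F=[]
for k in range(6): get_image('top');F.append(get_obs()['contact_force'])
print(np.mean(F,0),np.std(F,0))
i=cv2.imread('pics/jt.png')[232:262:1,430:470:1]
print(i[8:32:2,6:24:2].tolist().__len__())
print(np.array2string(i[4:30:2,4:30:2].max(2)))
o=get_obs();P=o['tool_pos'];u=np.array([.643,-.766,0])
for th in(25,30,35,40,45,50):
    c,s=np.cos(np.radians(th)),np.sin(np.radians(th));pts=[]
    for a,b in((-20,11),(-20,-34),(20,11)):
        X=P+u*(a*c+b*s)/1000;X[2]=P[2]+.038+(-a*s+b*c)/1000;pts.append(X)
    print(th,proj('side',pts).round(1).tolist())
s=cv2.imread('pics/js.png')[160:200:2,352:382].astype(int)
print('\n'.join(''.join('O' if (r>1.6*b+20 and r>80) else ('#' if max(b,g,r)<60 else ('.' if max(b,g,r)>150 else '-')) for b,g,r in row) for row in s))
E
```

```text
t 39.15 pos [ 0.4654 -0.2797  0.0996] head -50.06 tilt z -1.0 open 15.5 grip 11.2 F [-0.2  0.3 -1.9]
  delta tool [27.6  0.  69.6] rows>=1.2 spin -0.1
[ 5.81950816e-04  1.26564101e-01 -9.38600923e-01] [0.24847173 0.3144115  0.24273635]
11
[[119  98  92 105 142  88  72  68  64  62  61  63  92]
 [ 93  90  99 129 112 132 140  93  99  62  57  94  59]
 [ 90  89 149 166 170 156 102 134  51  49 100  92  33]
 [ 78 123 169 171 148  87  83  50  40  94 123  75  13]
 [ 67 147 160 119  84  82  48  41  91 125  97  15   5]
 [102 147  69  40  62  55  34  75 117 108  21  10  19]
 [122  42  55  50  31  46  67  88 102  42  10  14   4]
 [ 25  29  36  34  38  77  86  85  56  14  16  18  15]
 [ 18  15  25  33  35  56  62  58  21   8   6  17  32]
 [ 13   9  24  24  37  34  19  13   4  18  13  28  55]
 [ 15  23  36  19  13  22  18  16   9   6  27  51  34]
 [ 22  13  12  18   8   6  12  30  17  33  44  33  35]
 [ 32   7  20  19  13  10  22  42  43  42  19  30  71]]
25 [[369.8, 176.0], [371.6, 190.1], [364.5, 176.1]]
30 [[369.6, 175.5], [371.9, 189.5], [364.5, 176.7]]
35 [[369.4, 175.0], [372.2, 188.9], [364.5, 177.2]]
40 [[369.2, 174.5], [372.4, 188.1], [364.5, 177.8]]
45 [[368.9, 174.1], [372.7, 187.3], [364.5, 178.4]]
50 [[368.7, 173.7], [372.8, 186.5], [364.5, 179.0]]
--####--..--##################
--####--..--######--##########
---####--.--#####---##########
-----###---#####----##########
-------#########----########--
----...--#######----####------
----.....---###----####-------
----......--##-----##---------
-.........--##-----##---------
.........--###---OOO----------
........----#---OOOOO---------
....------OO----OOOOO---------
--------OOOOOOOOOOOOO---------
--------OOOOOOO-OOOOO.........
---------OO------OOOOO........
------------------OOOO-.......
-----------------------.......
-----------------------.......
-----------------------.......
----------------------........
```

Call:
servo_tool:
  increments:
    - [0.183,0,0,-3,0]
    - [0.183,0,0,-3,0]
    - [0.183,0,0,2,0]
    - [0.183,0,0,-3,0]
    - [0,0,0,-3,0]
    - [0,0,0,-4,0]
    - [0,0,0,-5,0]
    - [0,0,0,-8,0]
    - [0,0,0,-10,0]
    - [0,0,0,-5,0]
    - [0,0,0,0,0]
    - [0,0,0,0,0]
  force: 30

```text
t: 41.05
tool_pos: [0.4652, -0.2796, 0.1413]
tool_rot: [-2.846, 1.329, 0.001]
contact_force: [-0.0, 0.6, -1.1]
opening: 0.0149
grip_force: 32.3
```

```bash
python3 q.py k; python3 - <<'E'
from h import *
F=[]
for k in range(8): get_image('side');F.append(get_obs()['contact_force'])
print(np.mean(F,0),np.std(F,0))
i=cv2.imread('pics/kt.png')[232:280:1,428:472:1].astype(int)
print('\n'.join(''.join('B' if b>1.5*r+20 else ('O' if (r>1.6*b+20 and r>90) else ('#' if max(b,g,r)<40 else ('.' if max(b,g,r)>130 else '-'))) for b,g,r in row) for row in i))
E
```

```text
t 41.05 pos [ 0.4652 -0.2796  0.1413] head -50.06 tilt z -1.0 open 14.9 grip 32.3 F [-0.   0.6 -1.1]
  delta tool [ 27.9  -0.  111.3] rows>=1.9 spin -0.1
ks.png [[369, 167, 6, 13, 50]]
--------....-#--O-----
--------....---OO-----
--------....---OO-----
--------..-OOOOOOO----
-----------OOOOOOO----
.----------OO--OOO----
...-------------OO----
...-------------------
...-------------------
...-------------------
..---------------....-
.----------------.....
.-----------------....
.-----------------....
.-----------------....
.-----------------....
.----------------.....
.----------------.....
.----------------.....
.----------------.....
.----------------.....
-----------------.....
.----------------.....
[-0.27204766  0.0848437  -1.01071903] [0.41576459 0.49775704 0.51196626]
............................................
.....................-----------............
...................-----------------.......-
..........-----..--------------------....--#
......--------.--------------------------###
.....--------.--------------------------####
...---------------BBBBB--------------######
[... 1146 characters left out ...]
##############--O--O-O---
-----------BBB##################----OO-O----
------------BB#################--OO--OOOO---
---------------###############---OO-O-------
------------.--###############--OO-OOOO-----
-----------------############---OOOO-O------
-----------------###########--OOOOO-OO------
...--------------###########--OOOOOO----##--
...-------------###########--OO--O-----####-
.....----------###########--OOOOO--O---#####
......--------###########---OO-OOO----#-####
......--------###########--OOOOOOOO--##---##
......-O-----###########--OOO-OOOO--####--##
.......-O---###########---OOO-O--O--####----
........-O--###########--OOOOOOOO----####---
.........--###########--O-OOOOO------######-
```

Call:
servo_tool:
  increments:
    - [0,0,0,-20,0]
    - [0,0,0,-25,0]
    - [0,0,0,-25,0]
    - [0,-20,0,0,0]
    - [0,-25,0,0,0]
    - [0,-25,0,0,0]
    - [0,-25,0,0,0]
    - [0,-25,0,0,0]
    - [0,0,0,0,0]
    - [0,0,0,0,0]

```text
t: 42.8
tool_pos: [0.389, -0.1883, 0.2128]
tool_rot: [2.846, -1.329, 0.004]
contact_force: [0.7, 0.6, -1.2]
opening: 0.0152
grip_force: 32.4
```

```bash
python3 q.py l|head -2; python3 - <<'E'
from h import *
i=cv2.imread('pics/lt.png')[228:284:1,424:482:1].astype(int)
print('\n'.join(''.join('B' if b>1.5*r+20 else ('O' if (r>1.6*b+20 and r>90) else ('#' if max(b,g,r)<40 else ('.' if max(b,g,r)>130 else '-'))) for b,g,r in row) for row in i))
E
```

```text
t 42.80 pos [ 0.389  -0.1883  0.2128] head -50.06 tilt z -1.0 open 15.2 grip 32.4 F [ 0.7  0.6 -1.2]
  delta tool [146.4   0.2 183.2] rows>=3.9 spin -0.1
..........................................................
..........................................................
..........................................................
..........................................................
..........................................................
.........................-----------......................
.......................----------------...................
..............-----..--------------------.................
..........--------.------------------------...............
.........--------.--------------------------..............
.......-------------BBBBBB-------------------.............
.....----------.-BBBBBBBBBB-------------------............
.....---------..BBBBBBBBBB---------------------...........
...----------..BBBBBBBBBBB-------B--------------..........
...----------.BBBBBBBBBBBBB-----BBB--------------.........
..----------.BBBBBBBBBBBBBBB---BBB---------------.........
.-
[... 1657 characters left out ...]
--------#-###----------------------................
#-------------#---#---------------------..................
------------##----#------------------.....................
----------#####---#--------...............................
---------######--#---------...............................
------########---#----------..............................
-----#########--------------..............................
---##########-----------------............................
--###########------------------...........................
-###########---------------------.........................
-###########----------------------........................
############-----------------------.......................
```

Three gray balls show on the tub floor at about (453,241), (458,246) and (462,252). Now I'll set the scoop down on clear table.

Call:
servo_tool:
  increments:
    - [0,0,0,0,10]
    - [0,0,0,0,10]
    - [0,0,0,0,10]
    - [0,0,0,30,0]
    - [0,0,0,30,0]
    - [0,0,0,25,0]
    - [0,0,0,10,0]
    - [0,0,0,10,0]
    - [0,0,0,10,0]
    - [0,0,0,8,0]
    - [0,0,0,0,0]

```text
t: 44.28
tool_pos: [0.388, -0.1875, 0.088]
tool_rot: [2.406, -2.021, -0.002]
contact_force: [0.3, 0.0, -1.3]
opening: 0.0154
grip_force: 32.3
```

```bash
cat > r.py <<'E'
import sys
from h import *
go(.388,-.188,.0,-80)
s=snap('side',sys.argv[1]+'s.png')
i=s[180:250:2,360:400,::-1].astype(int);print('\n'.join(''.join('O' if (r>1.6*b+20 and r>80) else ('#' if max(b,g,r)<60 else ('.' if max(b,g,r)>150 else '-')) for b,g,r in row) for row in i))
E
python3 r.py m
```

```text
t 44.27 pos [ 0.388  -0.1875  0.088 ] head -80.06 tilt z -1.0 open 15.4 grip 32.3 F [ 0.3  0.  -1.3]
  delta tool [ 0.6  0.1 88. ] rows>=1.5 spin -0.1
-----------####-------#############-----
------------####------##-------###------
-------------####----###--------##-----#
-------------##########---------###--###
---------------########-.....---########
----------------..---##-......-####-----
---------------.....----.....--##--.....
---------------.....----.....-----......
---------------....-----.....----.......
--------------.....------...-----.......
--------------......---OOOOOO----.......
-------------.......---OOOOO----........
-------------....------OOOOO-----.......
-------------....------OOOOO------......
--------------..-------OOOO------.......
--------------..-------OOOO------.......
-------------...--------OO-------.......
-----------.....-----------------.......
-----...........................-.......
........................................
...............----------------.........
...............-----------------........
..............------------------........
..............------------------........
..............-----------------.........
...................------------.........
....................----................
....................----................
..................-------...............
...--------------------------...........
...----------------------------------...
----------------------------------------
----------------------------------------
----------------------------------------
----------------------------------------
```

Call:
servo_tool:
  increments:
    - [0,0,0,6,0]
    - [0,0,0,6,0]
    - [0,0,0,6,0]
    - [0,0,0,6,0]
    - [0,0,0,6,0]

```text
t: 44.95
tool_pos: [0.3902, -0.1874, 0.0609]
tool_rot: [-2.404, 2.018, -0.004]
contact_force: [-1.3, 5.5, 9.0]
opening: 0.0156
grip_force: 35.0
```

Call:
servo_tool:
  increments:
    - [0,0,0,6,0]
    - [0,0,0,6,0]
    - [0,0,0,6,0]
    - [0,0,0,6,0]
    - [0,0,0,6,0]

```text
t: 45.58
tool_pos: [0.389, -0.1879, 0.0289]
tool_rot: [-2.406, 2.02, -0.002]
contact_force: [-1.1, 3.1, 3.9]
opening: 0.0152
grip_force: 34.8
```

```bash
python3 r.py n
```

```text
t 45.58 pos [ 0.389  -0.1879  0.0289] head -80.04 tilt z -1.0 open 15.2 grip 34.8 F [-1.1  3.1  3.9]
  delta tool [-0.1  1.  28.9] rows>=0.5 spin -0.0
----------------#######################-
----------------#######################-
---------------########################-
--------------##########################
------------############################
--------################################
------######----######################--
-------####--------#################--.-
--------#####--...--#############---...-
---------####--....-###-----###--.....--
----------####--..--#--.....--#-....---#
-----------#####---##--......-#--..--###
------------#########-......--#########-
-----------------####-......--#######--.
------------------###-OO...--###-----...
------------------#---OOOOOO-##---......
-------------..---#---OOOOO------.......
-----------....---#---OOOOO------.......
-----..........-------OOOOO--#---.......
...............------OOOOO-------.......
..............-------OOOOO------........
..............-------OOOOO------........
...................--OOOO------.........
.....................OOOO...............
.....................OOO................
....................----................
....................----................
..................-------...............
..---------------------------...........
------------------------------------....
----------------------------------------
----------------------------------------
----------------------------------------
----------------------------------------
----------------------------------------
```

Call:
servo_tool:
  increments:
    - [0,0,0,5,0]
    - [0,0,0,5,0]
    - [0,0,0,5,0]
    - [0,0,0,3,0]

```text
t: 46.12
tool_pos: [0.388, -0.1876, 0.01]
tool_rot: [2.405, -2.021, -0.001]
contact_force: [0.0, 2.5, 3.1]
opening: 0.0146
grip_force: 34.8
```

Call:
servo_tool:
  increments:
    - [0,0,0,2,0]
    - [0,0,0,2,0]
    - [0,0,0,0,0]

```text
t: 46.5
tool_pos: [0.3883, -0.1878, 0.0065]
tool_rot: [2.405, -2.02, -0.0]
contact_force: [-0.5, 2.2, 3.2]
opening: 0.0151
grip_force: 34.8
```

```bash
python3 r.py o|tail -30
```

```text
--------------########################--
-------------#########################--
------------###########################-
-----------#############################
------#####-----########################
------#####-------##################----
-------#####--...--###############--...-
--------#####-....--####--######--....--
---------#####--..--#---...--##--...--##
-----------####----##--....--##------###
------------#########--....--##########-
----------------#####OOOOOOO-########--.
-----------....--###-OOOOOOO####-----...
-----..........---#--OOOOOOO-##--.......
...............------OOOOOO--#---.......
...............---#--OOOOO---#---.......
...............------OOOOO---#--........
...................--OOOOO-----.........
.....................-OOO-..............
.....................-OOO...............
.....................OOO-...............
....................-OOO................
................-----OOO--..............
..------------------------------........
----------------------------------------
----------------------------------------
----------------------------------------
----------------------------------------
----------------------------------------
----------------------------------------
```

Call:
servo_tool:
  increments:
    - [0,0,0,3,0]
    - [0,0,0,3,0]
    - [0,0,0,0,0]

```text
t: 46.92
tool_pos: [0.3885, -0.1877, 0.0014]
tool_rot: [-2.406, 2.02, 0.002]
contact_force: [-4.5, 4.4, 10.1]
opening: 0.0154
grip_force: 35.8
```

Call:
servo_tool:
  increments:
    - [0,0,0,2,0]
    - [0,0,0,2,0]
    - [0,0,0,0,0]

```text
t: 47.3
tool_pos: [0.3892, -0.1878, 0.001]
tool_rot: [-2.405, 2.021, 0.004]
contact_force: [-13.9, 11.5, 35.9]
opening: 0.0149
grip_force: 39.5
```

```bash
python3 r.py p|tail -20
```

```text
----------######--##---....--#-----#####
------------########-OOOOOO-##########--
----------------####OOOOOOOO########--..
-----..........--###OOOOOOOO###-----....
...............--##--OOOOOO--#---.......
..............---#---OOOOO---#--........
...............------OOOOO--#---........
.................----OOOOO-----.........
...................--OOOO---............
....................-OOO-...............
....................-OOO................
....................-OOO................
.......------.------OOOO--..............
..-------------------------------.......
----------------------------------------
----------------------------------------
-------------O--------------------------
----------------------------------------
----------------------------------------
----------------------------------------
```

Call:
servo_tool:
  increments:
    - [0,0,0,-3,0]
    - [0,0,0,-1.5,0]
    - [0.2,0,0,0,0]
    - [0.4,0,0,0,0]
    - [1,0,0,0,0]
    - [1,0,0,0,0]
    - [1,0,0,0,0]
    - [1,0,0,-20,0]
    - [1,0,0,-40,0]
    - [1,0,0,-40,0]
    - [1,-40,0,-30,0]
    - [1,-20,0,0,0]

```text
t: 48.85
tool_pos: [0.3796, -0.1286, 0.1345]
tool_rot: [-2.405, 2.019, -0.01]
contact_force: [-0.5, 0.3, -0.4]
opening: 0.0849
grip_force: 0.0
```

```bash
python3 - <<'E'
from h import *
go(.388,-.188,.0,-80)
s=snap('side','zs.png');t=snap('top','zt.png')
sh=lambda i,y0,y1,x0,x1,st:print('\n'.join(''.join('B' if b>1.5*r+20 else('O' if (r>1.6*b+20 and r>80) else ('#' if max(b,g,r)<60 else ('.' if max(b,g,r)>150 else '-'))) for b,g,r in row) for row in i[y0:y1:st,x0:x1,::-1].astype(int)))
sh(s,195,250,352,402,2);print();sh(t,255,330,395,450,2);print();sh(t,232,262,440,472,1)
u=np.array([.174,-.985,0]);v=np.array([.985,.174,0])
o=np.array([.388,-.188,0])+u*.098
for n in('side','top'):
  print(n,[(k,proj(n,[o+u*k[0]/1000+v*k[1]/1000*-1+[0,0,k[2]/1000]])[0].round(1).tolist()) for k in((-118,0,0),(-118,0,45),(-35,0,45),(-35,30,45),(35,30,42),(35,-30,42),(35,-30,0),(-35,-30,0))])
E
```

```text
t 48.85 pos [ 0.3796 -0.1286  0.1345] head -80.04 tilt z -1.0 open 84.9 grip 0.0 F [-0.5  0.3 -0.4]
  delta tool [ 59.4   2.7 134.7] rows>=2.5 spin -0.0
-----------------------...........................
----------------------............................
----------------------............................
----------------------............................
---------------------.............................
---------------------.............................
---------------------.............................
----------------------............................
----------------------.-------.....------.........
--------------------...------OOOOOO------.........
-----------------......------OOOOOO------.........
....-----..............------OOOOOO------.........
.......................------OOOOOO------.........
......................-------OOOOOO-----..........
........................-----OOOOO------..........
.............................-OOO.................
.............................OOOO.................
............................-OOO-.................
............................-
[... 3431 characters left out ...]
####
BBBBBBBBBBBBBBBBBBBBBBBBB-######
BBBBBBBBBBBBBBBBBBBBBBBBB-######
BBBBBBBBBBBBBBBBBBBBBBBB-#######
BBBBBBBBBBBBBBBBBBBBBBBB-#######
BBBBBBBBBBBBBBBBBBBBBBBB-#######
side [((-118, 0, 0), [380.9, 237.6]), ((-118, 0, 45), [382.2, 225.5]), ((-35, 0, 45), [383.2, 212.2]), ((-35, 30, 45), [392.5, 213.0]), ((35, 30, 42), [392.9, 203.5]), ((35, -30, 42), [375.1, 201.9]), ((35, -30, 0), [374.1, 212.7]), ((-35, -30, 0), [373.0, 223.2])]
top [((-118, 0, 0), [390.5, 299.6]), ((-118, 0, 45), [393.4, 300.2]), ((-35, 0, 45), [423.2, 294.8]), ((-35, 30, 45), [425.2, 305.8]), ((35, 30, 42), [449.8, 301.1]), ((35, -30, 42), [445.7, 279.5]), ((35, -30, 0), [441.4, 279.5]), ((-35, -30, 0), [417.4, 283.9])]
```

The handle and foot rows in the image match a level scoop standing on the table. The three balls are in the tub, the plunger is up and the gripper is clear.

```bash
python3 -c "
from station import *
print(finish_job())"
```

```text
the job is handed in; nothing more can be done
None
```

The job is handed in at about 49 s of the 72 s allowed; no verdict came back, but the last camera check showed all three balls in the tub, the scoop standing level on the table, and the plunger up.

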